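# Turn over the gauge shoes and reject the one short of a boss

### The job

Three cast gauge shoes lean in the wooden rack with their undersides hidden. Turn each one over and lay it on the cork mat with its underside up, without dropping it; a sound shoe has two round bosses underneath. Once it has lain underside up on the mat, lay the shoe that is missing a boss flat in the round enamel dish, leave the two sound ones lying underside up on the mat, and do not disturb the other things on the table.

Things in the scene. Friction and masses are not known exactly. Their poses are not given: they have to be found in the camera images.
- shoe_a_center (a point): Middle of a cast-iron gauge shoe 70 mm long (x), 46 wide (y), 18 thick (z), 0.25 kg. Face (+z) flat. Underside (-z): 9 mm deep hollow in a 5 mm rim, holding round bosses 16 mm wide, 8 high, 16 mm either side of the middle along x. Starts leaning in a rack seat, face out, +x end down. Sound: two bosses.
- shoe_b_center (a point): Middle of a cast-iron gauge shoe 70 mm long (x), 46 wide (y), 18 thick (z), 0.25 kg. Face (+z) flat. Underside (-z): 9 mm deep hollow in a 5 mm rim, holding round bosses 16 mm wide, 8 high, 16 mm either side of the middle along x. Starts leaning in a rack seat, face out, +x end down. Sound: two bosses.
- shoe_c_center (a point): Middle of a cast-iron gauge shoe 70 mm long (x), 46 wide (y), 18 thick (z), 0.25 kg. Face (+z) flat. Underside (-z): 9 mm deep hollow in a 5 mm rim, holding round bosses 16 mm wide, 8 high, 16 mm either side of the middle along x. Starts leaning in a rack seat, face out, +x end down. Faulty: one boss only, in its -x half; its seat varies.
- rack: Fixed rack; origin under the centre of its base (100 x 270 mm). Three seats along y, 95 mm apart. Each shoe stands on a brass ledge 20 to 35 mm up and leans 30 degrees from vertical on a strip only 22 mm wide behind its middle, so its sides are free for fingers down to the ledge. Shoes face the rack's +x and up; their top ends, 83 mm up, lean to its -x. Its +x points roughly to world +y (to the mat).
- mat_top (a point): Centre of the top face of the fixed cork mat, 160 mm (x) by 320 mm (y), 4 mm thick, flat on the table. Its x points roughly to world +y. There is room for three shoes side by side along its y, 95 mm apart.
- dish_floor (a point): Centre of the inner floor (5 mm above the table) of the fixed round white enamel dish, chipped at the rim: 124 mm across inside at the floor, 146 mm over the rim, 24 mm high.
- canister: Loose screw-top brass canister, 56 mm across, 78 mm high; origin at the centre of its underside. Leave alone.
- wedge: Loose steel wedge gauge, 90 x 16 x 13 mm, lying flat; origin at the centre of its underside, long along its x. Leave alone.
- scriber: Loose cork-handled scribing point, 140 mm long along its x, 12 mm high; origin near the middle, on the table. Leave alone.
- weight: Loose small brass knobbed weight, 44 mm across, 46 mm high; origin at the centre of its underside. Leave alone.
Not all that is in view belongs to the job. What is shaped like the part that bears shoe_b_center but red or yellow is not meant.

How it is judged:
By the outcome, as a careful person would: the job done as asked, in the order asked, and still so for the second after the job is handed in, with the robot touching nothing.
It also fails if it takes over 72 s, if anything falls off the work surface, if the arm or the gripper's body presses on something with over 40 N, if the wrist force passes 120 N, or if a joint passes its speed limit or range.

### The arm

A 7-joint arm with a two-finger parallel gripper is mounted at the origin on the work surface. World frame = base frame: x ahead of the robot, y to its left, z up, the work surface at z = 0. Lengths are in m, angles in degrees, forces in N, time in s.
With the tool pointing down it reaches from about 0.425 to 0.875 m from the base axis. Payload 9.9 kg.
Tool frame: the origin (TCP) lies midway between the tips of the shut fingers; the grasp point (between the pads) lies 19 mm behind it; z points along the fingers, y is the direction in which the jaws open and shut (so a half turn about z gives the same grasp; the last joint's range is limited). The gripper opens to 85 mm and grips with 20 to 120 N. Pads are 22 mm wide; open, the fingers measure 114 mm over their backs; the gripper's body (76 mm by 85 mm) begins 54 mm behind the grasp point. The pads swing forward as they close: fully open they stand 13 mm farther back than shut.
Start: joints at [59.599, 32.985, 1.427, 82.34, -0.859, 64.687, -3.237], TCP at [0.292, -0.609, 0.231] pointing down, gripper open.
Joint ranges: [-157.87, 157.87], [-19.46, 123.44], [-87.15, 90], [11.01, 140.99], [-62.26, 242.26], [9.8, 113.94], [-161.44, 161.44]. Speed limits (degrees/s): [127.2, 127.2, 172.46, 172.46, 180, 180, 180].

### API

Orientations are given as [roll, pitch, yaw] about the fixed x, y, z axes, in that order (R = Rz(yaw) Ry(pitch) Rx(roll)).
In Python, from workcell import r, snapshot, get_calibration gives the robot as it stands. The module is installed in compiled form; this text tells all that it offers.
- The arm moves only by the tool arm_command, never from a script. Its argument "commands" is a list of rows, each a list of 7 numbers: the turn, a rotation vector about the world's x, y, z in degrees, then the shift along the world's x, y, z in cm, then the finger opening in cm, from 0 to 8.54. A call has 1 to 12 rows; each row is the pose to reach, as a shift and turn from the pose commanded when the call began; what a row does not reach only later rows make up. A row lasts 1/8 s, in which the tool goes at most 62.5 mm and 10.7 degrees, less where a joint would pass 70% of its speed; a pose out of reach is approached as far as the arm can. A call with a gripper value outside its range is refused whole. The fingers move at their own pace and stop on an object; "force" is the grip in N (left out, the last holds). Time passes only in rows, so rows that repeat a pose let the fingers close. It gives the time, the measured TCP pose, the force and the opening at its end, in the units of the state.
- r.get_state(): the state, without advancing time (a new reading comes with each control period).
- snapshot(name): name is "scene" or "top" or "wrist"; returns (picture, depth): 480x640x3 uint8, red, green, blue; 480x640 float32, m along the optical axis (not along the pixel's ray), 0 where there is no reading.
- get_calibration(name): a dict with "fx", "fy", "cx", "cy" (pixels), "R" (3x3) and "t" (3): a world point X has camera coordinates R X + t. Camera axes: x right, y down, z forward; pixel columns grow to the right and rows downward; lengths in m; the calibration is good to about 2 mm. A picture is of the moment at which its call begins: read the wrist's pose just before it. get_calibration takes no time and is no camera call; for the wrist camera it gives the pose at the moment of the call.
- r.job_done(): hands the job in, once; it reports no verdict.
The state is a dict: "time": time; "joints": joint angles; "dq": joint speeds; "joint_efforts": joint torques, N m; "tcp_pos": TCP position; "tcp_rot": TCP orientation; "force": force on the tool from outside, world axes, zero at the start; "wrist_torque": the same for the moment, N m; "grip_width": finger opening in m.
Only numpy, scipy, OpenCV 4.12 (cv2) and the standard library are available. Lean on these libraries where they do the work, as an engineer would, in place of code of your own. Each camera call takes 0.05 s, during which the arm holds its last target.

## Working session

There is one attempt and no reset: what is moved stays moved. The work goes in short steps, Python scripts to look and compute and a tool call to move; the robot and the scene stay as the last step left them, time stands still between calls to the robot, and variables do not carry over. Pictures are saved under pics/ and viewed, and the job is handed in when it is done.

Besides the shell and the picture viewer there is one more tool, called as name([rows], argument=value, ...), one row to a line, values as JSON. arm_command: Moves the arm, as the interface text tells. Its arguments: {"type":"object","properties":{"commands":{"type":"array","items":{"type":"array","items":{"type":"number"}}},"force":{"type":"number"}},"required":["commands"]}

```bash
mkdir -p pics; ls; python3 - <<'E'
from workcell import r, snapshot, get_calibration
import cv2,numpy as np
for n in ["scene","top","wrist"]:
    c=get_calibration(n);p,d=snapshot(n)
    cv2.imwrite(f"pics/{n}0.png",p[:,:,::-1]);np.save(f"pics/{n}0.npy",d)
    print(n,c)
print(r.get_state())
E
```

```text
pics
scene {'fx': 488.287835424696, 'fy': 488.287835424696, 'cx': 327.02397053323716, 'cy': 239.56526777538505, 'R': array([[ 0.30619042,  0.95186626, -0.01407277],
       [ 0.75720852, -0.25248028, -0.60240266],
       [-0.57695987,  0.1737939 , -0.79806829]]), 't': array([-0.1561779 , -0.38348513,  1.41263598])}
top {'fx': 594.2067129687011, 'fy': 594.2067129687011, 'cx': 328.4157913325076, 'cy': 250.81030321541084, 'R': array([[-0.00396243, -0.99991727,  0.01223734],
       [-0.99209483,  0.00239591, -0.12546755],
       [ 0.12542785, -0.01263775, -0.99202225]]), 't': array([-0.00825423,  0.56662675,  1.38357362])}
wrist {'fx': 389.377081577119, 'fy': 389.377081577119, 'cx': 317.224122557816, 'cy': 241.82544979953815, 'R': array([[ 0.43210663, -0.90182198, -0.00098375],
       [-0.85811594, -0.41149994,  0.30709093],
       [-0.27734617, -0.13185186, -0.95167967]]), 't': array([-0.67463789, -0.03983832,  0.3793813 ])}
{'time': 0.15, 'joints': array([59.59872308, 33.02093127,  1.42444221, 82.37363469, -0.85957469,
       64.68778936, -3.23723026]), 'dq': array([ 0.01072217, -0.09381983, -0.0054715 , -0.19298057, -0.03721556,
        0.01537277,  0.03037574]), 'joint_efforts': array([ 2.48277320e-03, -7.66265345e+01,  2.25352697e+00, -2.86184013e+01,
        1.57848245e-02,  9.82218306e-03, -1.30734080e-05]), 'tcp_pos': array([ 0.29151562, -0.60843148,  0.2306595 ]), 'tcp_rot': array([-1.79928323e+02,  3.65859273e-03,  2.56011147e+01]), 'force': array([-0.03515659,  0.06040542,  0.35120917]), 'wrist_torque': array([ 0.05488531, -0.00262964, -0.03790113]), 'grip_width': 0.0855861363255889}
```

View pics/scene0.png

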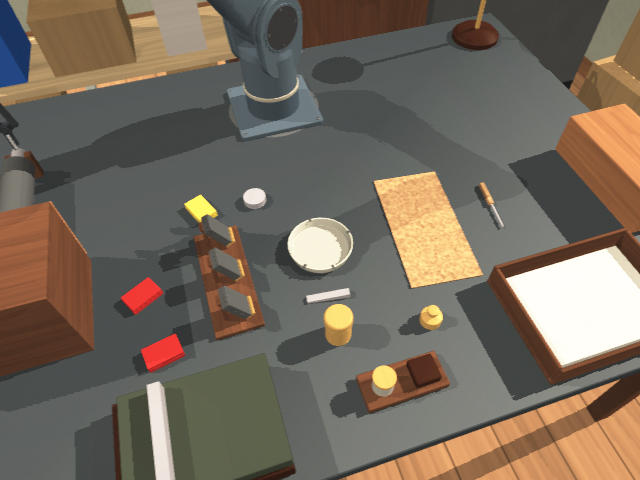

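View pics/top0.png

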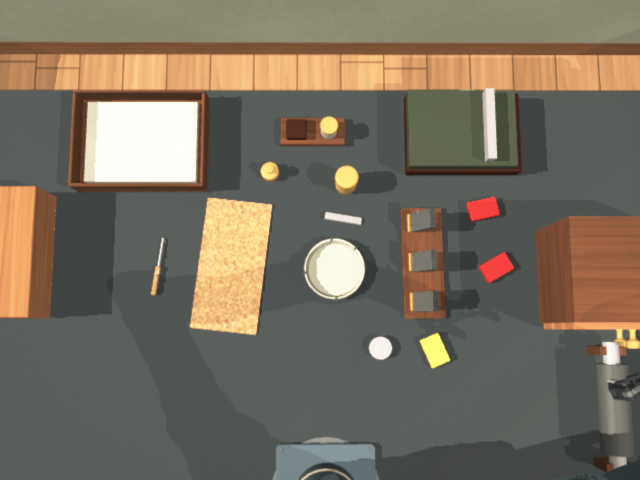

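View pics/wrist0.png

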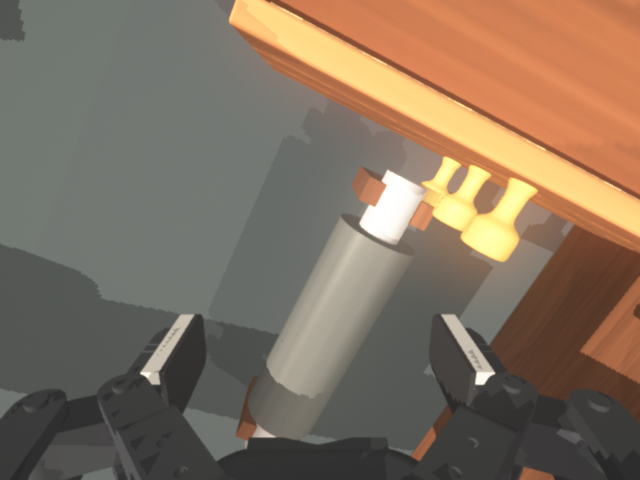

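```bash
cat > h.py <<'E'
from workcell import r, snapshot, get_calibration
import cv2,numpy as np
def world(c,u,v,d):
    X=np.stack([(u-c['cx'])/c['fx']*d,(v-c['cy'])/c['fy']*d,d],-1)
    return (X-c['t'])@c['R']
def cloud(c,d):
    v,u=np.mgrid[0:480,0:640]
    return world(c,u.astype(float),v.astype(float),d)
def atz(c,u,v,z):
    o=-c['R'].T@c['t']; dr=c['R'].T@np.array([(u-c['cx'])/c['fx'],(v-c['cy'])/c['fy'],1.])
    return o+dr*(z-o[2])/dr[2]
def proj(c,P):
    p=c['R']@np.asarray(P)+c['t']; return [c['fx']*p[0]/p[2]+c['cx'],c['fy']*p[1]/p[2]+c['cy']]
E
python3 - <<'E'
from h import *
c=get_calibration("top");d=np.load("pics/top0.npy");W=cloud(c,d);p=cv2.imread("pics/top0.png")
np.set_printoptions(precision=4,suppress=True)
print("table z",W[350,300],W[200,290])
crop=p[180:370,370:540];cv2.imwrite("pics/t_rack.png",cv2.resize(crop,None,fx=4,fy=3.1,interpolation=cv2.INTER_CUBIC)[:600])
crop=p[180:370,180:380];cv2.imwrite("pics/t_mat.png",cv2.resize(crop,None,fx=3,fy=3,interpolation=cv2.INTER_CUBIC))
z=W[:,:,2]
zz=np.clip(z*2000,0,255).astype(np.uint8)
cv2.imwrite("pics/t_z.png",zz)
for v in (220,260,300,240,280): print(v,[(u,round(float(z[v,u])*1000)) for u in range(396,450,3)])
for u,v in ((345,175),(345,172),(270,168),(380,347),(435,350),(484,208),(497,268),(335,268),(230,265),(343,217),(158,270)): print(u,v,W[v,u])
E
```

```text
table z [0.3317 0.0585 0.0014] [0.6979 0.084  0.0005]
220 [(396, 4), (399, -3), (402, 2), (405, 13), (408, 29), (411, 34), (414, 43), (417, 46), (420, 60), (423, 71), (426, 83), (429, 91), (432, 89), (435, 85), (438, 79), (441, 11), (444, -1), (447, -1)]
260 [(396, -1), (399, -6), (402, 4), (405, 15), (408, 10), (411, 28), (414, 41), (417, 44), (420, 52), (423, 67), (426, 77), (429, 92), (432, 89), (435, 85), (438, 86), (441, 8), (444, 0), (447, -3)]
300 [(396, 2), (399, -2), (402, 5), (405, 16), (408, 15), (411, 32), (414, 33), (417, 48), (420, 53), (423, 68), (426, 73), (429, 79), (432, 92), (435, 89), (438, 85), (441, 82), (444, 7), (447, -3)]
240 [(396, 4), (399, 2), (402, 8), (405, 14), (408, 8), (411, 8), (414, 16), (417, 12), (420, 11), (423, 14), (426, 14), (429, 7), (432, 13), (435, 8), (438, 10), (441, 14), (444, -4), (447, 2)]
280 [(396, -6), (399, 1), (402, -5), (405, 9), (408, 8), (411, 15), (414, 8), (417, 7), (420, 11), (423, 1), (426, 5), (429, 11), (432, 7), (435, 13), (438, 12), (441, 8), (444, 6), (447, 1)]
345 175 [ 0.7411 -0.0493  0.0785]
345 172 [ 0.7479 -0.0493  0.08  ]
270 168 [0.7692 0.1308 0.0375]
380 347 [ 0.3386 -0.1315  0.0213]
435 350 [ 0.3308 -0.2627  0.0164]
484 208 [ 0.6738 -0.3921  0.0169]
497 268 [ 0.5256 -0.4166  0.0221]
335 268 [ 0.5285 -0.0264  0.0028]
230 265 [0.5362 0.2285 0.0061]
343 217 [ 0.6544 -0.0467  0.0037]
158 270 [0.5241 0.4009 0.0111]
```

View pics/t_rack.png

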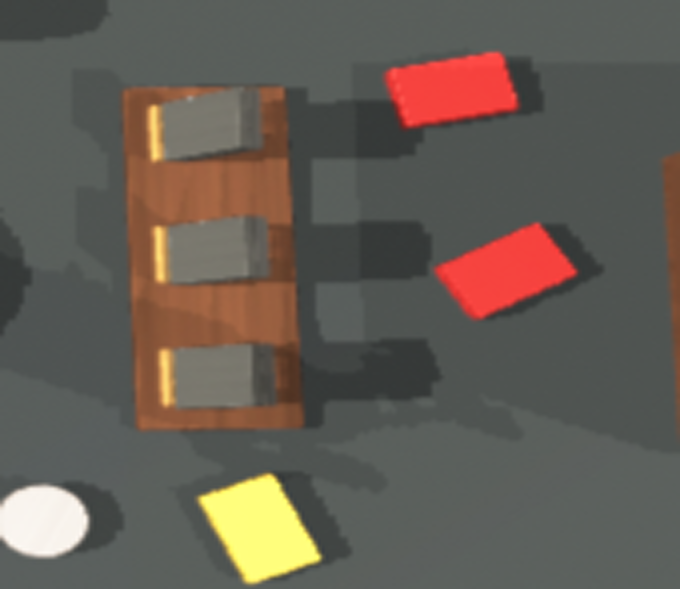

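View pics/t_mat.png

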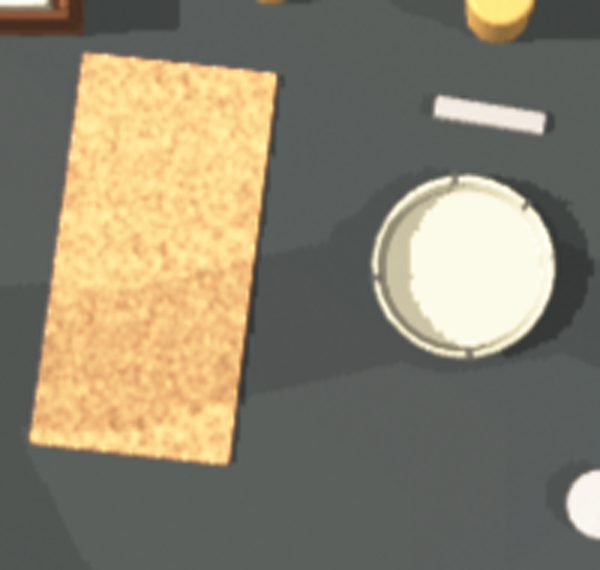

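```bash
python3 - <<'E'
from h import *
np.set_printoptions(precision=4,suppress=True)
c=get_calibration("top");d=np.load("pics/top0.npy");W=cloud(c,d)
R=np.array([atz(c,370+u/4,180+v/3.1,.010) for u,v in ((123,88),(287,87),(303,428),(138,429))]);print(R,R.mean(0))
yv=(R[0]+R[1]-R[2]-R[3]);print("rack -y dir deg",np.degrees(np.arctan2(yv[1],yv[0])),np.linalg.norm(yv)/2, np.linalg.norm(R[0]-R[1]),np.linalg.norm(R[2]-R[3]))
M=np.array([atz(c,180+u/3,180+v/3,.004) for u,v in ((83,53),(277,73),(230,465),(31,442))]);print(M,M.mean(0))
yv=(M[0]+M[1]-M[2]-M[3]);print("mat long dir deg",np.degrees(np.arctan2(yv[1],yv[0])),np.linalg.norm(yv)/2, np.linalg.norm(M[0]-M[1]))
print("dish",atz(c,180+464/3,180+266/3,.024))
z=W[:,:,2]
# shoe faces: fit planes
for v0,v1 in ((208,235),(248,276),(289,316)):
    P=W[v0:v1,408:442].reshape(-1,3);P=P[(P[:,2]>.032)&(P[:,2]<.1)]
    best=None;rng=np.random.default_rng(0)
    for _ in range(500):
        a=P[rng.choice(len(P),3,False)];n=np.cross(a[1]-a[0],a[2]-a[0]);L=np.linalg.norm(n)
        if L<1e-7: continue
        n/=L;s=np.abs((P-a[0])@n)<.004
        if best is None or s.sum()>best.sum():best=s
    Q=P[best];m=Q.mean(0);n=np.linalg.svd(Q-m)[2][2];n*=np.sign(n[2])
    print(len(P),len(Q),m,n,"elev",np.degrees(np.arcsin(n[2])),"az",np.degrees(np.arctan2(n[1],n[0])))
    # x range with all
    print("mean xy of all",P.mean(0), np.percentile(P[:,0],[2,98]))
E
```

```text
[[ 0.6745 -0.1886  0.01  ]
 [ 0.6752 -0.2897  0.01  ]
 [ 0.4062 -0.2918  0.01  ]
 [ 0.4058 -0.1925  0.01  ]] [ 0.5404 -0.2406  0.01  ]
rack -y dir deg 0.6355611938271228 0.2688486326795428 0.10105598461339681 0.09933009197819728
[[0.7033 0.2866 0.004 ]
 [0.6864 0.1273 0.004 ]
 [0.3677 0.1623 0.004 ]
 [0.3866 0.3212 0.004 ]] [0.536  0.2243 0.004 ]
mat long dir deg -6.252866360864185 0.3196149336704745 0.1602029245325874
dish [ 0.5249 -0.025   0.024 ]
553 386 [ 0.6366 -0.2274  0.0641] [-0.0256  0.8647  0.5016] elev 30.107276783334896 az 91.69708678856473
mean xy of all [ 0.6359 -0.2331  0.0674] [0.6144 0.6596]
552 401 [ 0.5405 -0.2286  0.0638] [-0.0093  0.8545  0.5194] elev 31.292509157893093 az 90.62503476713484
mean xy of all [ 0.5403 -0.2343  0.0676] [0.518 0.563]
545 399 [ 0.4459 -0.2299  0.0642] [-0.026   0.8483  0.5288] elev 31.925048762258204 az 91.758462893367
mean xy of all [ 0.4457 -0.2356  0.068 ] [0.4236 0.4673]
```

```bash
python3 - <<'E'
from h import *
np.set_printoptions(precision=3,suppress=True)
c=get_calibration("top");d=np.load("pics/top0.npy");W=cloud(c,d)
for u,v in ((545,270),(560,225),(600,230),(600,310),(560,310),(545,320),(545,225),(620,360),(620,380),(510,130),(410,130),(490,120),(320,480-8)): print(u,v,W[v,u])
P=W.reshape(-1,3);s=(P[:,2]>.05)&(P[:,1]<-.42)&(P[:,1]>-.9)&(P[:,0]>.2)&(P[:,0]<.72)
Q=P[s];print(len(Q),np.percentile(Q,[1,50,99],axis=0))
c=get_calibration("scene");d=np.load("pics/scene0.npy");W=cloud(c,d)
for u,v in ((50,260),(50,220),(85,250),(60,340)): print(u,v,W[v,u])
P=W.reshape(-1,3);s=(P[:,2]>.05)&(P[:,1]<-.42)&(P[:,1]>-.9)&(P[:,0]>.2)&(P[:,0]<.72)
Q=P[s];print(len(Q),np.percentile(Q,[1,50,99],axis=0))
E
```

```text
545 270 [ 0.518 -0.521  0.053]
560 225 [ 0.608 -0.522  0.152]
600 230 [ 0.589 -0.587  0.2  ]
600 310 [ 0.419 -0.577  0.199]
560 310 [ 0.422 -0.521  0.129]
545 320 [ 0.4   -0.522  0.034]
545 225 [ 0.635 -0.548 -0.003]
620 360 [ 0.305 -0.709  0.005]
620 380 [ 0.283 -0.566  0.288]
510 130 [ 0.853 -0.446  0.072]
410 130 [ 0.852 -0.206  0.075]
490 120 [ 0.865 -0.388  0.108]
320 472 [0.074 0.011 0.101]
12996 [[ 0.209 -0.689  0.054]
 [ 0.473 -0.579  0.197]
 [ 0.618 -0.52   0.343]]
50 260 [ 0.533 -0.519  0.191]
50 220 [ 0.44  -0.519  0.194]
85 250 [ 0.384 -0.521  0.026]
60 340 [ 0.62  -0.555  0.066]
12608 [[ 0.212 -0.663  0.053]
 [ 0.545 -0.549  0.175]
 [ 0.622 -0.517  0.305]]
```

```bash
cat >> h.py <<'E'
from scipy.spatial.transform import Rotation as Ro
np.set_printoptions(precision=4,suppress=True)
def pose():
    s=r.get_state(); return s,np.array(s['tcp_pos']),Ro.from_euler('xyz',s['tcp_rot'],degrees=True)
def log():
    s,p,R=pose()
    with open('log.txt','a') as f: f.write(repr(list(map(float,list(s['joints'])+list(p)+list(R.as_quat()))))+'\n')
    print('t',s['time'],'p',p,'rot',s['tcp_rot'],'q',np.round(s['joints'],1),'F',s['force'],'w',s['grip_width'])
    return s,p,R
def to(p1,R1):
    s,p,R=pose()
    print('turn',np.round((R1*R.inv()).as_rotvec(degrees=True),1),'shift cm',np.round((np.array(p1)-p)*100,2))
def tool(z,y):
    z=np.array(z,float);z/=np.linalg.norm(z);y=np.array(y,float);y-=z*(y@z);y/=np.linalg.norm(y)
    return Ro.from_matrix(np.stack([np.cross(y,z),y,z],1))
E
python3 - <<'E'
from h import *
s,p,R=log()
c=get_calibration("wrist");o=-c['R'].T@c['t'];print("cam in tool",R.inv().apply(o-p), "axis",R.inv().apply(c['R'][2]))
# candidate orientation
for sg in (1,-1):
    X=np.array([np.cos(np.radians(90.6)),np.sin(np.radians(90.6)),0]);
    for al in (0,60):
        a=np.radians(al); R1=tool(X*np.sin(a)-np.array([0,0,np.cos(a)]),sg*np.array([1,.01,0])); print(sg,al,R1.as_euler('xyz',degrees=True),'camside(x tool)',R1.as_matrix()[:,0]); to([.54,-.4,.2],R1)
E
```

```text
t 0.15 p [ 0.2915 -0.6084  0.2307] rot [-179.9283    0.0037   25.6011] q [59.6 33.   1.4 82.4 -0.9 64.7 -3.2] F [-0.0352  0.0604  0.3512] w 0.0855861363255889
cam in tool [ 0.0786  0.0002 -0.1421] axis [-0.307   0.0005  0.9517]
1 0 [-180.        0.       90.5729] camside(x tool) [-0.01  1.    0.  ]
turn [-0.  -0.1 65. ] shift cm [24.85 20.84 -3.07]
1 60 [-179.9766  -60.       90.5729] camside(x tool) [-0.005  0.5    0.866]
turn [ 53.5 -33.4  58.6] shift cm [24.85 20.84 -3.07]
-1 0 [180.       0.     -89.4271] camside(x tool) [ 0.01 -1.    0.  ]
turn [  -0.1    0.  -115. ] shift cm [24.85 20.84 -3.07]
-1 60 [179.9766  60.     -89.4271] camside(x tool) [ 0.005 -0.5   -0.866]
turn [  37.1   59.8 -102.7] shift cm [24.85 20.84 -3.07]
```

arm_command([
  [0,0,-60,0,0,8,8.5],
  [0,0,-60,0,0,8,8.5],
  [0,0,-60,5,5,8,8.5],
  [0,0,-60,10,10,8,8.5],
  [0,0,-60,15,15,8,8.5],
  [0,0,-60,15,20,8,8.5],
], force=60)

```text
time: 0.9
tcp_pos: [0.4426, -0.4134, 0.3102]
tcp_rot: [-180.0, 0.0, -34.5]
force: [1.6, 0.8, 0.3]
grip_width: 0.0852
```

```bash
python3 - <<'E'
from h import *
log()
X=np.array([np.cos(np.radians(90.6)),np.sin(np.radians(90.6)),0]);a=np.radians(40)
to([.5,-.37,.3],tool(X*np.sin(a)-np.array([0,0,np.cos(a)]),[-1,-.01,0]))
E
```

```text
t 0.9 p [ 0.4426 -0.4134  0.3102] rot [-179.9668    0.031   -34.5415] q [ 28.6  24.4  15.7  86.6  -6.9  70.  -79.2] F [1.5681 0.7981 0.309 ] w 0.08521010926740055
turn [ 36.6  19.5 -52.6] shift cm [ 5.74  4.34 -1.02]
```

arm_command([
  [36.6,19.5,-52.6,2,4,2,8.5],
  [36.6,19.5,-52.6,4,4,2,8.5],
  [36.6,19.5,-52.6,6,4,2,8.5],
  [36.6,19.5,-52.6,6,4,2,8.5],
  [36.6,19.5,-52.6,6,4,2,8.5],
  [36.6,19.5,-52.6,6,4,2,8.5],
  [36.6,19.5,-52.6,6,4,2,8.5],
])

```text
time: 1.78
tcp_pos: [0.4988, -0.3769, 0.3294]
tcp_rot: [179.8, 40.1, -89.7]
force: [-0.1, 0.7, -0.7]
grip_width: 0.0848
```

```bash
python3 - <<'E'
from h import *
log()
X=np.array([np.cos(np.radians(90.6)),np.sin(np.radians(90.6)),0])
for al in (50,60):
  a=np.radians(al);to([.54,-.35,.2],tool(X*np.sin(a)-np.array([0,0,np.cos(a)]),[-1,-.01,0]))
E
```

```text
t 1.775 p [ 0.4988 -0.3769  0.3294] rot [179.8362  40.0796 -89.6537] q [  38.8   45.1   20.1   59.4  -36.5  111.4 -125. ] F [-0.1305  0.7285 -0.6635] w 0.08483380088441696
turn [ 9.9 -0.   0.1] shift cm [  4.12   2.69 -12.94]
turn [19.9  0.1  0.1] shift cm [  4.12   2.69 -12.94]
```

```bash
cat > fk.py <<'E'
import numpy as np, itertools
from scipy.optimize import least_squares
from scipy.spatial.transform import Rotation as Ro
D=np.array([eval(l) for l in open('log.txt')])
def rot(q,s,o,full=False):
    return [Ro.from_euler('z',s[0]*q[0]+o[0],degrees=True),Ro.from_euler('y',q[1],degrees=True),Ro.from_euler('z',s[1]*q[2]+o[2],degrees=True),Ro.from_euler('y',q[3],degrees=True),Ro.from_euler('z',s[2]*q[4]+o[3],degrees=True),Ro.from_euler('y',q[5],degrees=True),Ro.from_euler('z',s[3]*q[6]+o[1],degrees=True)]
def RR(q,s,o):
    R=Ro.identity()
    for x in rot(q,s,o): R=R*x
    return R
if __name__=='__main__':
  res=[]
  for s in itertools.product((1,-1),repeat=4):
   for o0 in ((0,0),(0,180),(180,0),(-120,0),(-120,180)):
    f=lambda o:np.concatenate([(RR(d[:7],s,(o[0],o[1],0,0))*Ro.from_quat(d[10:]).inv()).as_rotvec(degrees=True) for d in D])
    z=least_squares(f,o0); res.append((z.cost,s,z.x))
  res.sort(key=lambda t:t[0])
  for t in res[:6]: print(t)
E
python3 fk.py
```

```text
(np.float64(3.9922326359859816e-27), (-1, -1, -1, -1), array([-360.,   90.]))
(np.float64(1.7724586434593436e-26), (-1, -1, -1, -1), array([-1.31790497e-14,  9.00000000e+01]))
(np.float64(1.5398358997052227e-23), (-1, -1, -1, -1), array([360.,  90.]))
(np.float64(2.811324539025634e-19), (-1, -1, -1, -1), array([1.07642341e-09, 9.00000000e+01]))
(np.float64(1.5996238597290377e-17), (-1, -1, -1, -1), array([5.78439817e-09, 9.00000000e+01]))
(np.float64(252.97719365545788), (1, 1, 1, -1), array([182.13024799,  19.43712478]))
```

```bash
cat > fit.py <<'E'
from fk import *
s=(-1,)*4;o=(0,90,0,0)
def cols(q):
    R=rot(q,s,o);C=[];A=Ro.identity();out=[]
    for x in R: A=A*x; out.append(A.as_matrix())
    return out
names=['d1','v1x','v1y','v3x','v3y','v3z','v5x','v5y','v5z','v6x','v6y','v6z']
def row(q):
    M=cols(q); return np.column_stack([[0,0,1],M[0][:,0],M[0][:,1],M[2],M[4],M[5]])
A=np.vstack([row(d[:7]) for d in D]);b=D[:,7:10].ravel()
x,res,rk,sv=np.linalg.lstsq(A,b,rcond=1e-6);print(A.shape,rk,dict(zip(names,x.round(4))),'res',np.abs(A@x-b).max())
for sub in (['d1','v3z','v5z','v6z'],['d1','v3z','v5z','v6z','v6x'],['d1','v3x','v3z','v5x','v5z','v6z'],['d1','v1x','v3x','v3z','v5x','v5z','v6x','v6z'],['d1','v3y','v3z','v5y','v5z','v6z'],['d1','v1y','v3z','v5y','v5z','v6z']):
    i=[names.index(n) for n in sub];x=np.linalg.lstsq(A[:,i],b,rcond=None)[0];print(dict(zip(sub,x.round(4))),np.abs(A[:,i]@x-b).max())
E
python3 fit.py
```

```text
(9, 12) 9 {'d1': np.float64(0.2859), 'v1x': np.float64(0.0581), 'v1y': np.float64(0.0762), 'v3x': np.float64(-0.0111), 'v3y': np.float64(-0.262), 'v3z': np.float64(0.4626), 'v5x': np.float64(0.0555), 'v5y': np.float64(0.0696), 'v5z': np.float64(0.2742), 'v6x': np.float64(-0.1496), 'v6y': np.float64(0.0696), 'v6z': np.float64(0.2849)} res 4.996003610813204e-16
{'d1': np.float64(0.3473), 'v3z': np.float64(0.4564), 'v5z': np.float64(0.459), 'v6z': np.float64(0.3041)} 0.034156537393763675
{'d1': np.float64(0.3695), 'v3z': np.float64(0.4271), 'v5z': np.float64(0.4446), 'v6z': np.float64(0.3014), 'v6x': np.float64(-0.0312)} 0.03488684108709894
{'d1': np.float64(0.4148), 'v3x': np.float64(0.0549), 'v3z': np.float64(0.4335), 'v5x': np.float64(0.0329), 'v5z': np.float64(0.4347), 'v6z': np.float64(0.3011)} 0.03295301528500627
{'d1': np.float64(0.281), 'v1x': np.float64(-0.1676), 'v3x': np.float64(-0.0811), 'v3z': np.float64(0.5703), 'v5x': np.float64(-0.0318), 'v5z': np.float64(0.5597), 'v6x': np.float64(-0.0789), 'v6z': np.float64(0.3611)} 0.03660387261420167
{'d1': np.float64(0.2664), 'v3y': np.float64(-0.0406), 'v3z': np.float64(0.585), 'v5y': np.float64(-0.0054), 'v5z': np.float64(0.3951), 'v6z': np.float64(0.3579)} 0.0016007597754583158
{'d1': np.float64(0.2828), 'v1y': np.float64(-0.0438), 'v3z': np.float64(0.5786), 'v5y': np.float64(-0.0028), 'v5z': np.float64(0.3923), 'v6z': np.float64(0.3661)} 0.0033266554013003935
```

arm_command([
  [5,0,0,2,2,-3,8.5],
  [5,0,0,4,2.5,-6,8.5],
  [10,0,0,4,2.5,-9,8.5],
  [10,0,0,4,2.5,-9,8.5],
])

```text
time: 2.28
tcp_pos: [0.5392, -0.35, 0.2381]
tcp_rot: [180.0, 50.1, -89.3]
force: [0.4, -0.0, 0.3]
grip_width: 0.0853
```

```bash
python3 - <<'E'
from h import *
log()
E
python3 fit.py
```

```text
t 2.275 p [ 0.5392 -0.35    0.2381] rot [179.954   50.1221 -89.3207] q [  39.4   53.8   16.1   60.5  -41.7  109.6 -123.9] F [ 0.4183 -0.023   0.3423] w 0.0853195985488512
(12, 12) 11 {'d1': np.float64(0.2667), 'v1x': np.float64(-0.0), 'v1y': np.float64(-0.015), 'v3x': np.float64(-0.0), 'v3y': np.float64(-0.0315), 'v3z': np.float64(0.5873), 'v5x': np.float64(-0.0), 'v5y': np.float64(-0.0002), 'v5z': np.float64(0.3913), 'v6x': np.float64(0.0), 'v6y': np.float64(-0.0002), 'v6z': np.float64(0.3612)} res 6.661338147750939e-16
{'d1': np.float64(0.3292), 'v3z': np.float64(0.4733), 'v5z': np.float64(0.4508), 'v6z': np.float64(0.3033)} 0.035266385757287466
{'d1': np.float64(0.3398), 'v3z': np.float64(0.4599), 'v5z': np.float64(0.4421), 'v6z': np.float64(0.3013), 'v6x': np.float64(-0.0176)} 0.03627367683132787
{'d1': np.float64(0.3459), 'v3x': np.float64(0.0205), 'v3z': np.float64(0.4696), 'v5x': np.float64(0.0083), 'v5z': np.float64(0.4386), 'v6z': np.float64(0.3015)} 0.03545088586465883
{'d1': np.float64(0.2906), 'v1x': np.float64(-0.1251), 'v3x': np.float64(-0.1013), 'v3z': np.float64(0.5285), 'v5x': np.float64(-0.0359), 'v5z': np.float64(0.561), 'v6x': np.float64(-0.072), 'v6z': np.float64(0.3468)} 0.03655783055877909
{'d1': np.float64(0.2659), 'v3y': np.float64(-0.0419), 'v3z': np.float64(0.586), 'v5y': np.float64(-0.0042), 'v5z': np.float64(0.3945), 'v6z': np.float64(0.3587)} 0.0015824655365885842
{'d1': np.float64(0.2762), 'v1y': np.float64(-0.0492), 'v3z': np.float64(0.5834), 'v5y': np.float64(0.0021), 'v5z': np.float64(0.3885), 'v6z': np.float64(0.365)} 0.0034309733785141683
```

```bash
cat > ik.py <<'E'
import numpy as np
from scipy.optimize import least_squares
from scipy.spatial.transform import Rotation as Ro, Slerp
from fk import rot
S=(-1,)*4;O=(0,90,0,0)
LO=np.array([-157.87,-19.46,-87.15,11.01,-62.26,9.8,-161.44]);HI=np.array([157.87,123.44,90,140.99,242.26,113.94,161.44])
V={0:[0,-.015,0],2:[0,-.0315,.5873],4:[0,-.0004,.3913],5:[0,0,.3612]}
def fk(q,all=False):
    A=Ro.identity();p=np.array([0,0,.2667]);pts=[p]
    for i,x in enumerate(rot(q,S,O)):
        A=A*x
        if i in V: p=p+A.apply(V[i]);pts.append(p)
    return (p,A,pts) if all else (p,A)
def err(q,p1,R1):
    p,A=fk(q);return np.concatenate([(p-p1)*1000,(A*R1.inv()).as_rotvec(degrees=True)*4])
def ik(p1,R1,q0,w=.02):
    f=lambda q:np.concatenate([err(q,p1,R1),w*(q-q0)])
    z=least_squares(f,np.clip(q0,LO+.5,HI-.5),bounds=(LO,HI));return z.x,np.abs(err(z.x,p1,R1)).max()
def multi(p1,R1,n=40,seed=0):
    rng=np.random.default_rng(seed);out=[]
    for _ in range(n):
        q,e=ik(p1,R1,rng.uniform(LO,HI),1e-4)
        if e<.5: out.append(q)
    return out
E
python3 - <<'E'
from ik import *
from h import tool
np.set_printoptions(precision=1,suppress=True,linewidth=150)
D=np.array([eval(l) for l in open('log.txt')]);print([np.abs(fk(d[:7])[0]-d[7:10]).max() for d in D])
q=D[-1][:7]
X=np.array([-.0105,1,0]);Y=np.array([-1,-.0105,0.])
for seat in (.6365,.5405,.4455):
  for al in (30,40,50):
    a=np.radians(al);R1=tool(X*np.sin(a)-[0,0,np.cos(a)],Y);R2=tool(X*np.sin(a)-[0,0,np.cos(a)],-Y)
    c=np.array([seat,-.232,.05])
    qq,e=ik(c,R1,q);m=multi(c,R1);m2=multi(c,R2)
    print(seat,al,'local',qq,round(e,2),'n',len(m),'flip n',len(m2), 'wrist',np.round(fk(qq,True)[2][-2]*100,0),'elb',np.round(fk(qq,True)[2][-3]*100,0))
E
```

```text
Still running in the background as job /tmp/bash_jobs.1000/0ae3a990935a (pid 773). You'll get a notice when it ends.
```

```bash
kill -- -$(cat /tmp/bash_jobs.1000/0ae3a990935a/pid); cat /tmp/bash_jobs.1000/0ae3a990935a/stdout; cat > ik.py <<'E'
import numpy as np, time
from scipy.optimize import least_squares
from scipy.spatial.transform import Rotation as Ro
LO=np.array([-157.87,-19.46,-87.15,11.01,-62.26,9.8,-161.44]);HI=np.array([157.87,123.44,90,140.99,242.26,113.94,161.44])
V={0:[0,-.015,0],2:[0,-.0315,.5873],4:[0,-.0004,.3913],5:[0,0,.3612]}
V={k:np.array(v) for k,v in V.items()}
SG=np.array([-1,1,-1,1,-1,1,-1.]);OF=np.array([0,0,0,0,0,0,90.])
def fk(q,full=False):
    a=np.radians(SG*q+OF);A=np.eye(3);p=np.array([0,0,.2667]);pts=[p];J=[]
    for i in range(7):
        ax=A[:,2 if i%2==0 else 1].copy()*SG[i];J.append((ax,p))
        c,s=np.cos(a[i]),np.sin(a[i])
        A=A@(np.array([[c,-s,0],[s,c,0],[0,0,1]]) if i%2==0 else np.array([[c,0,s],[0,1,0],[-s,0,c]]))
        if i in V: p=p+A@V[i];pts.append(p)
    if not full: return p,A
    return p,A,pts,np.array([np.concatenate([np.cross(ax,p-o),ax]) for ax,o in J]).T
def e6(q,p1,R1):
    p,A,_,J=fk(q,True);return np.concatenate([p1-p,Ro.from_matrix(R1@A.T).as_rotvec()]),J
def ik(p1,R1,q0,it=120,bias=None):
    R1=R1.as_matrix() if isinstance(R1,Ro) else R1
    q=np.clip(np.array(q0,float),LO,HI)
    for k in range(it):
        e,J=e6(q,p1,R1); e2=e.copy()
        n=np.linalg.norm(e); e2*=min(1,.15/n) if n>0 else 1
        W=np.ones(7)
        dq=J.T@np.linalg.solve(J@J.T+1e-5*np.eye(6),e2)
        if bias is not None: dq+= (np.eye(7)-np.linalg.pinv(J)@J)@(bias-q)*np.pi/180*.1
        qn=q+np.degrees(dq)
        sat=(qn<LO)|(qn>HI)
        if sat.any():
            free=~sat;Jf=J[:,free];d=np.zeros(7);d[free]=np.degrees(Jf.T@np.linalg.solve(Jf@Jf.T+1e-5*np.eye(6),e2));qn=q+d
        q=np.clip(qn,LO,HI)
        if bias is None and n<1e-4: break
    e=e6(q,p1,R1)[0]; return q,max(np.abs(e[:3]).max()*1000,np.abs(np.degrees(e[3:])).max())
def multi(p1,R1,n=60,seed=0):
    rng=np.random.default_rng(seed);out=[]
    for _ in range(n):
        q,e=ik(p1,R1,rng.uniform(LO,HI),60)
        if e<.5: out.append(q)
    return out
E
cat > t1.py <<'E'
from ik import *
from h import tool
np.set_printoptions(precision=1,suppress=True,linewidth=150)
D=np.array([eval(l) for l in open('log.txt')]);print([np.abs(fk(d[:7])[0]-d[7:10]).max() for d in D])
q=D[-1][:7];t0=time.time()
X=np.array([-.0105,1,0]);Y=np.array([-1,-.0105,0.])
for seat in (.6365,.5405,.4455):
  for al in (30,40,50):
    a=np.radians(al);R1=tool(X*np.sin(a)-[0,0,np.cos(a)],Y);R2=tool(X*np.sin(a)-[0,0,np.cos(a)],-Y)
    c=np.array([seat,-.232,.05])
    qq,e=ik(c,R1,q);m=multi(c,R1);m2=multi(c,R2)
    print(seat,al,'local',qq,round(e,2),'n',len(m),'flip n',len(m2), 'wrist',fk(qq,True)[2][-2]*100,'elb',fk(qq,True)[2][-3]*100)
    for x in m[:3]: print('     ',x)
print(time.time()-t0)
E
OPENBLAS_NUM_THREADS=1 timeout 300 python3 t1.py
```

```text
[np.float64(4.407838724529434e-05), np.float64(5.584142541076309e-05), np.float64(4.7197746329941115e-05), np.float64(5.311034276198057e-05)]
0.6365 30 local [  20.    54.3   18.9   79.5  -41.8   73.  -123.9] 0.0 n 20 flip n 35 wrist [ 63.8 -41.3  36.3] elb [ 42.8 -20.3  61.7]
      [  13.    57.7   34.3   79.9  -52.3   79.9 -116.3]
      [  14.3   56.9   31.4   79.8  -50.3   78.4 -117.7]
      [   8.1   62.    47.1   80.1  -60.7   87.1 -110.7]
0.6365 40 local [  25.2   58.5   15.8   74.3  -44.7   81.6 -122.3] 0.0 n 20 flip n 33 wrist [ 63.9 -46.4  32.7] elb [ 43.  -25.2  58.1]
      [  19.6   60.8   28.4   74.6  -53.    87.3 -116.6]
      [  18.2   61.7   31.8   74.7  -55.2   89.  -115.1]
      [  14.4   64.6   41.8   74.8  -61.6   94.5 -111.1]
0.6365 50 local [  29.5   63.3   12.9   68.9  -47.4   90.1 -121.8] 0.0 n 21 flip n 31 wrist [ 63.9 -50.9  28.2] elb [ 43.1 -29.7  53.7]
      [  25.2   64.9   23.2   69.1  -54.1   94.6 -117.4]
      [  32.4   62.7    6.3   68.7  -42.9   87.4 -124.9]
      [  22.2   66.5   30.7   69.3  -58.9   98.4 -114.5]
0.5405 30 local [  22.8   49.1   18.6
[... 1053 characters left out ...]
.1   48.   -39.7  104.2    3.3   51.4 -152.8]
      [  8.4  58.   55.7 106.3 -59.1  82.5 -85.6]
0.4455 40 local [  32.2   49.6   16.4  100.5  -40.9   71.  -105.1] 0.0 n 18 flip n 33 wrist [ 44.8 -46.4  32.7] elb [ 35.  -27.3  65.4]
      [ 20.   55.7  39.4 100.9 -52.4  82.8 -92. ]
      [  59.5   50.7  -29.9   99.3  -10.6   59.2 -137.6]
      [ 14.   62.   53.4 101.2 -58.6  92.4 -84.3]
0.4455 50 local [  36.5   54.8   14.3   95.3  -41.7   80.3 -103.8] 0.0 n 19 flip n 31 wrist [ 44.8 -50.9  28.2] elb [ 35.5 -31.9  61.2]
      [ 26.5  59.2  33.3  95.7 -50.8  89.9 -93.1]
      [  63.5   57.1  -33.6   94.2  -11.7   67.1 -136.4]
      [ 18.7  66.6  51.2  96.1 -58.5 101.7 -83.3]
47.091957807540894
```

```bash
cat > t2.py <<'E'
from ik import *
from h import tool
import sys
np.set_printoptions(precision=0,suppress=True,linewidth=150)
M=np.array([.536,.2243,.016]);L=np.array([.994,-.109,0])
tau=np.radians(57)
for k in (-1,0,1):
  for psi in range(-180,180,30):
    f=np.radians(psi);R1=tool([np.cos(f)*np.sin(tau),np.sin(f)*np.sin(tau),-np.cos(tau)],[np.sin(f),-np.cos(f),0])
    m=multi(M+L*.095*k,R1,24)
    print(k,psi,len(m),m[0] if m else '')
E
OPENBLAS_NUM_THREADS=1 timeout 500 python3 t2.py
```

```text
-1 -180 9 [-44.  78.  55.  77. -47. 113. 112.]
-1 -150 8 [-57.  86.  69.  73. -40. 114. 135.]
-1 -120 9 [-64.  74.  46.  78. -15.  92. 133.]
-1 -90 10 [-72.  66.  32.  92.   8.  71. 130.]
-1 -60 12 [-82.  61.  28. 112.  31.  48. 121.]
-1 -30 5 [-95.  66.  38. 134.  88.  21.  77.]
-1 0 0 
-1 30 0 
-1 60 0 
-1 90 4 [ 47.  82. -77. 129.  70.  19. -65.]
-1 120 8 [ 14.  59. -26. 108. -37.  51.  57.]
-1 150 7 [  2.  62. -23.  89. -18.  75.  55.]
0 -180 9 [-29.  76.  32.  57. -35. 113.  92.]
0 -150 8 [-41.  79.  40.  53. -24. 114. 114.]
0 -120 8 [-54.  76.  41.  63.  -9.  98. 131.]
0 -90 7 [-64.  68.  32.  82.  12.  75. 133.]
0 -60 12 [-73.  62.  28. 105.  36.  49. 125.]
0 -30 11 [-83.  64.  37. 129.  97.  25.  78.]
0 0 0 
0 30 0 
0 60 7 [-19.  63.  29. 140. 238.  89.  92.]
0 90 10 [ 27.  61. -38. 115. -59.  29.  61.]
0 120 9 [ 12.  61. -22.  92. -34.  63.  51.]
0 150 8 [  1.  67. -21.  71. -18.  88.  53.]
1 -180 0 
1 -150 0 
1 -120 8 [-44.  81.  38.  43.  -5. 109. 131.]
1 -90 8 [-56.  72.  31.  69.  15.  80. 138.]
1 -60 12 [ -82.   92.   81.   96.  -40.   48. -160.]
1 -30 11 [-72.  63.  35. 121.  99.  26.  85.]
1 0 8 [  2.  77. -69. 137. 136. 109. 134.]
1 30 3 [ 24.  76. -68. 140. 159.  73. 161.]
1 60 8 [-32.  75.  56. 126. 238. 106.  67.]
1 90 11 [ 19.  60. -25. 101. -56.  43.  54.]
1 120 9 [  9.  66. -19.  75. -33.  74.  46.]
1 150 8 [ -1.  75. -19.  48. -18. 103.  50.]
```

```bash
cat > snap.py <<'E'
from h import *
import sys
n,f=sys.argv[1:3]
s,p,R=pose();c=get_calibration(n);im,d=snapshot(n)
cv2.imwrite(f"pics/{f}.png",im[:,:,::-1]);np.save(f"pics/{f}.npy",d)
import pickle;pickle.dump(c,open(f"pics/{f}.pkl","wb"))
E
python3 snap.py wrist w1; python3 - <<'E'
from h import *
import pickle
c=pickle.load(open("pics/w1.pkl","rb"))
X=np.array([-.0105,1,0]);Z=np.array([0,0,1.]);Y=np.cross(Z,X)
im=cv2.imread("pics/w1.png")
for s in ((.6365,-.2316),(.5405,-.2326),(.4455,-.2336)):
    C=np.array([s[0],s[1],.053]);xs=.5*X-.866*Z;zs=.866*X+.5*Z
    for a in (-1,1):
        P=[proj(c,C+xs*.035*i+Y*.023*j+zs*.009*a) for i,j in ((1,1),(1,-1),(-1,-1),(-1,1))]
        cv2.polylines(im,[np.int32(np.round(P))],True,(0,255,0) if a>0 else (255,0,255),1)
cv2.imwrite("pics/w1o.png",im)
E
```

```text
(no output)
```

View pics/w1o.png

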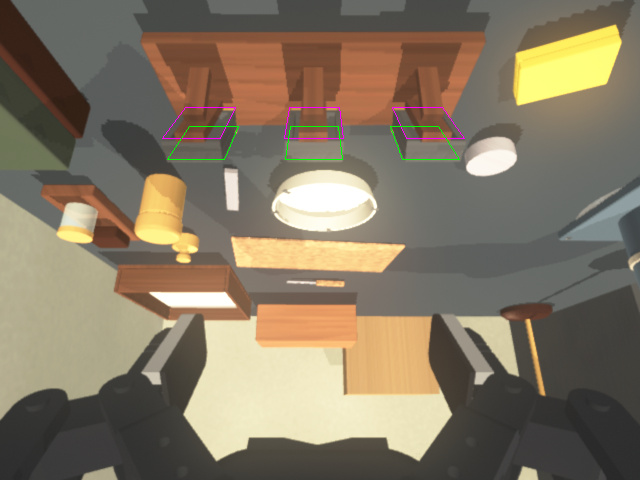

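```bash
python3 - <<'E'
import cv2
a=cv2.imread("pics/w1.png")[90:170,150:480];b=cv2.imread("pics/w1o.png")[90:170,150:480]
a=cv2.resize(a,(800,240),interpolation=cv2.INTER_CUBIC);b=cv2.resize(b,(800,240),interpolation=cv2.INTER_CUBIC)
a=cv2.convertScaleAbs(a,alpha=1.8)
cv2.imwrite("pics/w1c.png",cv2.vconcat([a,b]))
E
```

```text
(no output)
```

View pics/w1c.png

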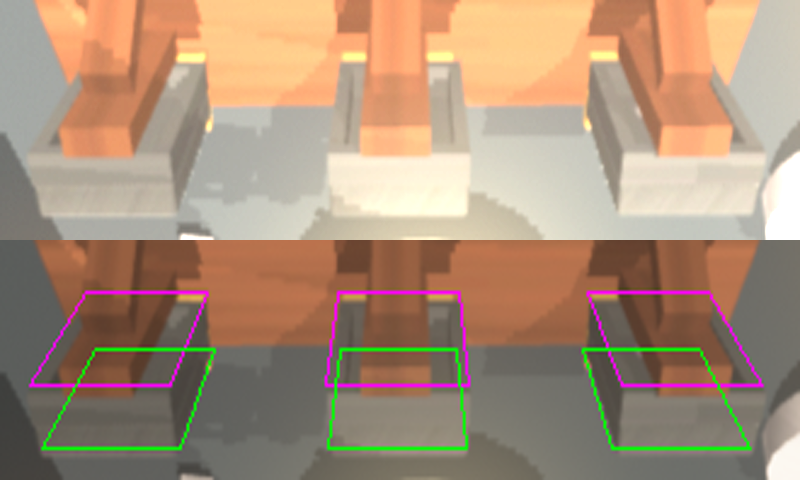

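arm_command([
  [0,0,0,0.1,3,-5,7.2],
  [0,0,0,0.1,6.7,-10,7.2],
  [0,0,0,0.1,6.7,-14.5,7.2],
  [0,0,0,0.1,6.7,-14.5,7.2],
  [0,0,0,0.1,9,-16.4,7.2],
  [0,0,0,0.1,12.1,-19,7.2],
  [0,0,0,0.1,12.1,-19,7.2],
  [0,0,0,0.1,12.1,-19,7.2],
])

```text
time: 3.32
tcp_pos: [0.542, -0.2315, 0.0539]
tcp_rot: [-179.4, 49.7, -88.9]
force: [-0.3, -0.9, 0.7]
grip_width: 0.0725
```

```bash
python3 snap.py wrist w2; python3 -c "
from h import *
log()"
```

```text
t 3.375 p [ 0.5418 -0.2318  0.0535] rot [-179.4424   49.7358  -88.9624] q [  32.4   57.9   13.6   83.7  -44.8   84.7 -112.2] F [-0.7407  0.1311  0.1483] w 0.07187616346641347
```

View pics/w2.png

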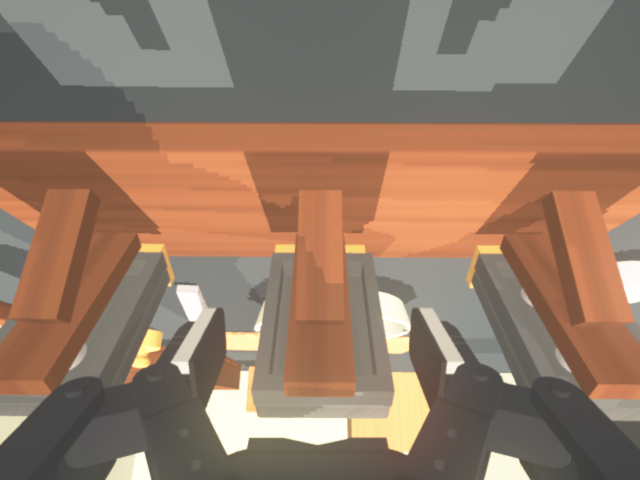

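arm_command([
  [0,0,0,-0.1,0,0,7.2],
  [0,0,0,-0.1,0,0,7.2],
])

```text
time: 3.62
tcp_pos: [0.5399, -0.2305, 0.0518]
tcp_rot: [-179.7, 49.9, -89.1]
force: [-0.3, -0.5, -0.1]
grip_width: 0.0722
```

```bash
python3 -c "
from h import *
log()"
```

```text
t 3.625 p [ 0.5399 -0.2305  0.0518] rot [-179.6677   49.8943  -89.1447] q [  32.4   58.    13.6   84.   -44.8   84.6 -112. ] F [-0.2641 -0.5129 -0.1339] w 0.07216025975786373
```

arm_command([
  [0,0,0,0,0.1,-0.2,7.2],
  [0,0,0,0,0.1,-0.2,5.5],
  [0,0,0,0,0.1,-0.2,3.5],
  [0,0,0,0,0.1,-0.2,3.5],
  [0,0,0,0,0.1,-0.2,3.5],
], force=60)

```text
time: 4.25
tcp_pos: [0.5399, -0.2287, 0.0493]
tcp_rot: [-179.7, 49.9, -89.1]
force: [0.6, -1.0, 0.4]
grip_width: 0.0456
```

```bash
python3 snap.py wrist w3;python3 -c "
from h import *
log()"
```

```text
t 4.3 p [ 0.5399 -0.2287  0.0493] rot [-179.729    49.9459  -89.1549] q [  32.3   58.2   13.5   84.2  -44.9   84.4 -111.9] F [-0.1261 -0.8218  0.2413] w 0.04533356909516718
```

View pics/w3.png

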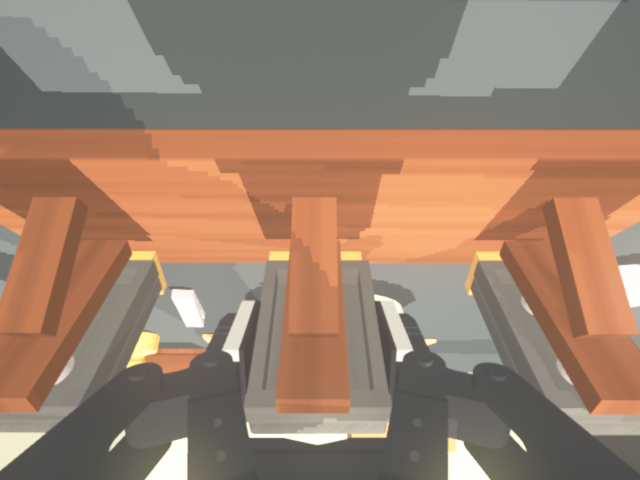

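arm_command([
  [0,0,0,0,0,0,5.6],
  [0,0,0,0,-0.5,-0.1,5.6],
  [0,0,0,0,-0.5,-0.1,5.6],
  [0,0,0,0,-0.5,-0.1,3.5],
  [0,0,0,0,-0.5,-0.1,3.5],
  [0,0,0,0,-0.5,-0.1,3.5],
], force=70)

```text
time: 5.05
tcp_pos: [0.5399, -0.2341, 0.0484]
tcp_rot: [-179.7, 49.9, -89.1]
force: [0.7, -4.0, 3.0]
grip_width: 0.0446
```

```bash
cat > t3.py <<'E'
from ik import *
from h import tool,r
np.set_printoptions(precision=0,suppress=True,linewidth=150)
q=np.array(r.get_state()['joints']);p,A=fk(q);print(p.round(4))
def down(yaw,tilt,az): # roll180,pitch,yaw form
    return Ro.from_euler('xyz',[180,tilt,yaw],degrees=True)
M=np.array([.536,.2243,.0]);L=np.array([.994,-.109,0])
for k in (-.06,.025,.11):
  for psi in (90,105):
    qq=q.copy();out=[]
    seq=[(p+[0,0,.12],[180,50,-89]),(np.array([.54,-.2,.28]),[180,25,-60]),(np.array([.54,-.1,.3]),[180,0,-20]),(np.array([.54,0,.3]),[180,-20,30]),(np.array([.54,.1,.25]),[180,-45,psi-20]),((M+L*k)+[0,0,.1],[180,-57,psi]),((M+L*k)+[0,0,.016],[180,-57,psi])]
    for pp,e in seq:
        qq,er=ik(pp,Ro.from_euler('xyz',e,degrees=True),qq);out.append((qq.round(0),round(er,1)))
    print(k,psi);[print('   ',*o) for o in out]
E
OPENBLAS_NUM_THREADS=1 python3 t3.py; python3 -c "
from h import *
log()"
```

```text
[ 1. -0.  0.]
-0.06 90
    [  32.   50.   15.   81.  -43.   94. -118.] 0.0
    [  15.   36.   17.   77.  -22.   91. -115.] 0.0
    [  -2.   19.   11.   96.   -4.   66. -100.] 0.0
    [  6.  10.  -4. 112. -14.  42. -49.] 0.0
    [ 31.  24. -26. 118. -54.  43.  29.] 0.0
    [ 33.  53. -47. 124. -58.  25.  56.] 0.0
    [ 34.  64. -48. 124. -60.  17.  64.] 0.0
-0.06 105
    [  32.   50.   15.   81.  -43.   94. -118.] 0.0
    [  15.   36.   17.   77.  -22.   91. -115.] 0.0
    [  -2.   19.   11.   96.   -4.   66. -100.] 0.0
    [  6.  10.  -4. 112. -14.  42. -49.] 0.0
    [ 29.  29. -25. 109. -42.  55.  29.] 0.0
    [ 23.  51. -34. 113. -44.  45.  50.] 0.0
    [ 23.  60. -34. 113. -44.  39.  56.] 0.0
0.025 90
    [  32.   50.   15.   81.  -43.   94. -118.] 0.0
    [  15.   36.   17.   77.  -22.   91. -115.] 0.0
    [  -2.   19.   11.   96.   -4.   66. -100.] 0.0
    [  6.  10.  -4. 112. -14.  42. -49.] 0.0
    [ 31.  24. -26. 118. -54.  43.  29.] 0.0
    [ 25.  51. -34. 112. -56.  38.  51.] 0.0
    [ 26.  60. -35. 112. -57.  33.  58.] 0.0
0.025 105
    [  32.   50.   15.   81.  -43.   94.
[... 456 characters left out ...]
0.0
    [  6.  10.  -4. 112. -14.  42. -49.] 0.0
    [ 31.  24. -26. 118. -54.  43.  29.] 0.0
    [ 22.  54. -30.  99. -49.  46.  41.] 0.0
    [ 22.  62. -31.  98. -49.  41.  47.] 0.0
0.11 105
    [  32.   50.   15.   81.  -43.   94. -118.] 0.0
    [  15.   36.   17.   77.  -22.   91. -115.] 0.0
    [  -2.   19.   11.   96.   -4.   66. -100.] 0.0
    [  6.  10.  -4. 112. -14.  42. -49.] 0.0
    [ 29.  29. -25. 109. -42.  55.  29.] 0.0
    [ 18.  58. -29.  85. -36.  62.  36.] 0.0
    [ 18.  64. -28.  85. -35.  57.  41.] 0.0
t 5.05 p [ 0.5399 -0.2341  0.0484] rot [-179.7023   49.909   -89.1466] q [  32.7   58.5   13.6   83.5  -44.7   84.8 -111.9] F [ 0.669  -3.997   2.9752] w 0.044647326931839
```

```bash
cat > t4.py <<'E'
from ik import *
from h import tool,r
import sys
np.set_printoptions(precision=1,suppress=True,linewidth=150)
q=np.array(r.get_state()['joints']);p,A=fk(q);A=Ro.from_matrix(A);print(p)
k=float(sys.argv[1]);psi=float(sys.argv[2])
M=np.array([.536,.2243,.0]);L=np.array([.994,-.109,0])
E=Ro.from_euler('xyz',[180,-57,psi],degrees=True)
h=np.array([np.cos(np.radians(psi)),np.sin(np.radians(psi)),0])
end=M+L*k+h*.004
v=(E*A.inv()).as_rotvec();a=np.linalg.norm(v);ax=v/a;a=np.degrees(a)
print('axis',ax,'ang',a,'tool',A.as_matrix()[:,2])
for sgn in (1,-1):
    # sgn=1 : +a, sgn=-1: a-360
    tot=a if sgn==1 else a-360
    qq=q.copy()
    P=[(0,p+[0,0,.1])]+[(f,(p+[0,0,.1])*(1-f)+f*(end+[0,0,.12])) for f in np.linspace(.1,1,10)]+[(1,end+[0,0,.024])]
    print('tot',tot)
    for f,pp in P:
        qq,er=ik(pp,Ro.from_rotvec(ax*np.radians(tot)*f)*A,qq);print(round(f,2),((pp-p)*100),(ax*tot*f),'q',qq.round(0),round(er,1))
E
OPENBLAS_NUM_THREADS=1 python3 t4.py .11 100
```

```text
[ 0.5 -0.2  0. ]
axis [-0.1  0.8 -0.6] ang 174.57568951920015 tool [-0.   0.8 -0.6]
tot 174.57568951920015
0 [ 0.  0. 10.] [-0.  0. -0.] q [  32.   51.   15.   82.  -43.   92. -117.] 0.0
0.1 [1.  4.5 9.7] [ -1.3  14.  -10.4] q [  26.   51.   19.   85.  -46.   90. -134.] 0.0
0.2 [2.1 9.  9.4] [ -2.6  28.  -20.7] q [  20.   50.   23.   88.  -49.   90. -151.] 0.0
0.3 [ 3.1 13.5  9.1] [ -3.8  41.9 -31.1] q [   5.   56.   44.   90.  -60.  100. -161.] 0.0
0.4 [ 4.2 18.   8.9] [ -5.1  55.9 -41.5] q [  -4.   64.   66.  100.  -62.  114. -161.] 77.5
0.5 [ 5.2 22.5  8.6] [ -6.4  69.9 -51.9] q [  -8.   71.   72.  114.  -62.  114. -161.] 157.4
0.6 [ 6.3 27.   8.3] [ -7.7  83.9 -62.2] q [  -9.   79.   74.  127.  -62.  114. -161.] 234.8
0.7 [ 7.3 31.5  8. ] [ -9.   97.9 -72.6] q [  -9.   87.   74.  139.  -62.  114. -161.] 308.3
0.8 [ 8.4 36.   7.7] [-10.3 111.9 -83. ] q [  -6.   91.   85.  141.  -45.  114. -161.] 382.6
0.9 [ 9.4 40.5  7.4] [-11.5 125.8 -93.4] q [  -6.  101.   85.  141.  -41.  114. -161.] 440.0
1.0 [10.5 45.   7.2] [ -12.8  139.8 -103.7] q [  -6.  111.   90.  141.  -29.  114. -161.]
[... 442 characters left out ...]
  77. -69.] 0.0
0.4 [ 4.2 18.   8.9] [  5.4 -59.4  44.1] q [ 33.  49.  -9.  94. -44.  73. -53.] 0.0
0.5 [ 5.2 22.5  8.6] [  6.8 -74.3  55.1] q [ 33.  50. -16.  95. -44.  69. -38.] 0.0
0.6 [ 6.3 27.   8.3] [  8.2 -89.1  66.1] q [ 32.  51. -21.  95. -42.  66. -24.] 0.0
0.7 [ 7.3 31.5  8. ] [   9.5 -104.    77.1] q [ 31.  53. -27.  94. -40.  62. -10.] 0.0
0.8 [ 8.4 36.   7.7] [  10.9 -118.8   88.1] q [ 29.  54. -32.  93. -37.  59.   3.] 0.0
0.9 [ 9.4 40.5  7.4] [  12.3 -133.7   99.2] q [ 28.  56. -37.  91. -33.  56.  15.] 0.0
1.0 [10.5 45.   7.2] [  13.6 -148.5  110.2] q [ 25.  58. -42.  90. -28.  53.  26.] 0.0
1 [10.5 45.  -2.4] [  13.6 -148.5  110.2] q [ 25.  66. -41.  90. -26.  48.  31.] 0.0
```

arm_command([
  [0,0,0,0,0,1,3.5],
  [0,0,0,0,0,4,3.5],
  [0,0,0,0,0,8,3.5],
  [0.8,-8.3,6.2,0,1,11,3.5],
  [1.5,-16.6,12.3,0,4,11,3.5],
  [2.3,-24.9,18.5,0.5,8,11,3.5],
  [3,-33.2,24.7,1,12,11,3.5],
  [3.8,-41.5,30.8,1.5,16,11,3.5],
  [4.6,-49.9,37,2,20,11,3.5],
  [5.3,-58.2,43.2,2.5,24,11,3.5],
  [6.1,-66.5,49.3,3,27,11,3.5],
  [6.8,-74.8,55.5,4,30,11,3.5],
])

```text
time: 6.55
tcp_pos: [0.5794, 0.0674, 0.1585]
tcp_rot: [-122.6, -2.8, 3.0]
force: [-0.6, -0.4, -3.1]
grip_width: 0.0451
```

```bash
python3 snap.py wrist w4;OPENBLAS_NUM_THREADS=1 python3 t4.py .11 100;python3 -c "
from h import *
log()"
```

```text
[0.6 0.1 0.2]
axis [ 0.1 -0.8  0.6] ang 90.97780879689164 tool [-0.   0.8 -0.5]
tot 90.97780879689164
0 [ 0.  0. 10.] [ 0. -0.  0.] q [ 28.  38. -17.  98. -48.  72. -45.] 0.0
0.1 [0.6 1.4 8.6] [ 0.7 -7.3  5.4] q [ 28.  40. -20.  98. -47.  70. -37.] 0.0
0.2 [1.3 2.9 7.2] [  1.4 -14.6  10.8] q [ 28.  42. -22.  97. -46.  68. -29.] 0.0
0.3 [1.9 4.3 5.8] [  2.  -21.9  16.2] q [ 28.  44. -25.  97. -45.  66. -21.] 0.0
0.4 [2.6 5.8 4.4] [  2.7 -29.2  21.6] q [ 27.  46. -27.  96. -44.  64. -13.] 0.0
0.5 [3.2 7.2 3. ] [  3.4 -36.5  26.9] q [ 27.  48. -29.  95. -42.  62.  -6.] 0.0
0.6 [3.9 8.6 1.6] [  4.1 -43.8  32.3] q [ 27.  50. -32.  94. -40.  60.   1.] 0.0
0.7 [ 4.5 10.1  0.2] [  4.7 -51.1  37.7] q [ 26.  51. -34.  93. -38.  58.   8.] 0.0
0.8 [ 5.2 11.5 -1.2] [  5.4 -58.4  43.1] q [ 25.  53. -36.  92. -36.  57.  15.] 0.0
0.9 [ 5.8 13.  -2.6] [  6.1 -65.7  48.5] q [ 25.  55. -38.  91. -33.  55.  22.] 0.0
1.0 [ 6.5 14.4 -4. ] [  6.8 -73.   53.9] q [ 24.  57. -39.  90. -30.  54.  28.] 0.0
1 [  6.5  14.4 -13.6] [  6.8 -73.   53.9] q [ 24.  65. -38.  90. -29.  48.  33.] 0.0
tot -269.022191203108
[... 535 characters left out ...]
5.6] q [ -21.   59.   75.  116.  -62.  114. -156.] 171.3
0.7 [ 4.5 10.1  0.2] [ -14.   151.1 -111.5] q [ -18.   73.   76.  132.  -62.  114. -156.] 259.1
0.8 [ 5.2 11.5 -1.2] [ -16.   172.7 -127.5] q [ -15.   87.   74.  141.  -62.  114. -156.] 336.3
0.9 [ 5.8 13.  -2.6] [ -18.   194.3 -143.4] q [  -9.   98.   85.  141.  -42.  114. -156.] 431.2
1.0 [ 6.5 14.4 -4. ] [ -20.   215.8 -159.3] q [  -7.  115.   89.  141.  -28.  114. -156.] 509.4
1 [  6.5  14.4 -13.6] [ -20.   215.8 -159.3] q [  -6.  116.   89.  141.  -30.  114. -156.] 512.7
t 6.6 p [0.5801 0.0723 0.1596] rot [-122.4239   -3.2923    3.4902] q [ 28.2  45.9 -17.8 101.2 -48.3  63.9 -37.3] F [ 0.993   3.8244 -1.5958] w 0.04467853288445189
```

View pics/w4.png

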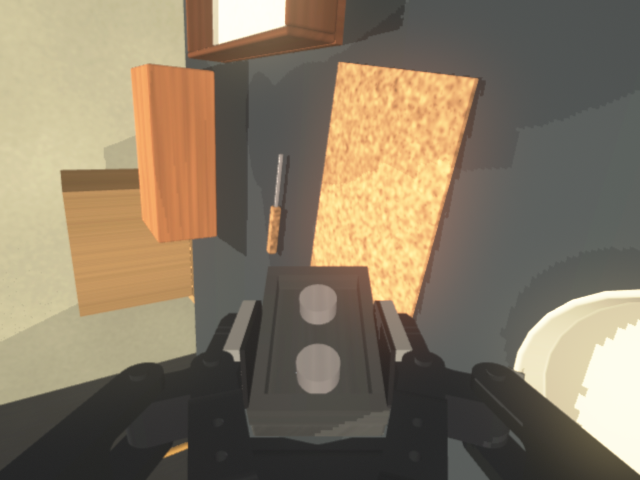

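arm_command([
  [0.8,-8.3,6.2,1,2,0,3.5],
  [1.5,-16.6,12.3,2,4,0,3.5],
  [2.3,-24.9,18.4,3,6,0,3.5],
  [3,-33.2,24.5,4,8,0,3.5],
  [3.8,-41.5,30.6,5,10,-1,3.5],
  [4.6,-49.8,36.7,6,12,-3,3.5],
  [5.3,-58,42.8,6.5,14,-5,3.5],
  [6.1,-66,49,6.5,15,-8,3.5],
  [6.8,-73,53.9,6.5,15,-10,3.5],
  [6.8,-73,53.9,6.5,15,-10,3.5],
  [6.8,-73,53.9,6.5,15,-10,3.5],
])

```text
time: 7.98
tcp_pos: [0.645, 0.2162, 0.0591]
tcp_rot: [-178.4, -57.3, 97.8]
force: [0.4, 0.4, -1.3]
grip_width: 0.0446
```

```bash
python3 snap.py top t5; python3 snap.py scene s5;python3 -c "
from h import *
log()
a=cv2.imread('pics/s5.png')[130:330,280:520];b=cv2.imread('pics/t5.png')[150:350,150:390]
cv2.imwrite('pics/st5.png',cv2.hconcat([cv2.resize(a,(400,333)),cv2.resize(b,(400,333))]))"
```

```text
t 8.075 p [0.6453 0.2162 0.0594] rot [-178.5607  -57.2231   97.9805] q [ 24.2  62.3 -39.5  90.  -29.2  49.8  30.4] F [-0.8488 -0.3397 -2.1521] w 0.0445244831635087
```

View pics/st5.png

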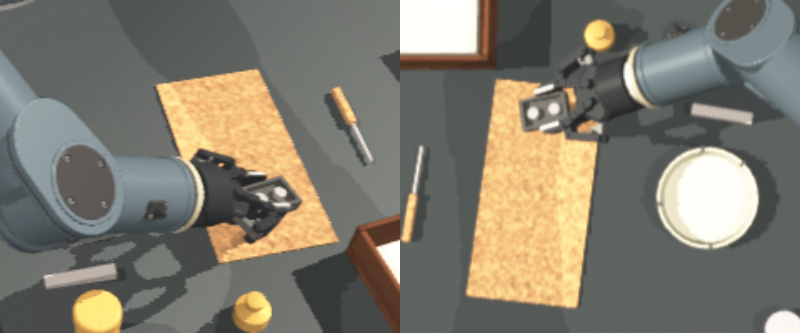

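arm_command([
  [-0.2,0.3,2,0,0,-2,3.5],
  [0,0,2,0,0,-3.2,3.5],
  [0,0,2,0,0,-3.5,3.5],
  [0,0,2,0,0,-3.5,3.5],
])

```text
time: 8.57
tcp_pos: [0.645, 0.2168, 0.0239]
tcp_rot: [-178.6, -57.4, 100.1]
force: [-0.4, -2.4, 5.3]
grip_width: 0.045
```

arm_command([
  [0,0,0,0,0,-0.2,3.5],
  [0,0,0,0,0,-0.3,3.5],
  [0,0,0,0,0,-0.4,3.5],
], force=25)

```text
time: 8.95
tcp_pos: [0.6451, 0.2166, 0.023]
tcp_rot: [-178.7, -57.6, 100.2]
force: [-4.5, -15.9, 27.3]
grip_width: 0.0448
```

```bash
python3 snap.py wrist w6;python3 -c "
from h import *
log()"
```

```text
t 9.0 p [0.6451 0.2167 0.023 ] rot [-178.725   -57.5613  100.2282] q [ 23.3  65.8 -38.8  87.9 -27.5  50.6  32.2] F [ -4.9614 -14.3682  24.1161] w 0.044841171470479446
```

View pics/w6.png

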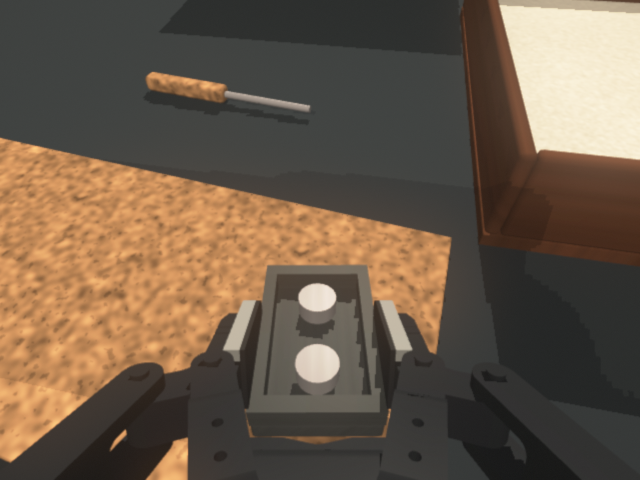

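arm_command([
  [0,0,0,0,0,0.3,3.5],
  [4,0.7,0,0,0,0.2,3.5],
  [7.9,1.4,0,0,0,0,3.5],
  [7.9,1.4,0,0,0,-0.1,3.5],
  [7.9,1.4,0,0,0,-0.1,3.5],
], force=20)

```text
time: 9.62
tcp_pos: [0.6452, 0.2163, 0.0186]
tcp_rot: [-178.6, -65.4, 100.0]
force: [0.3, -4.0, 4.5]
grip_width: 0.0447
```

```bash
python3 snap.py wrist w7;python3 snap.py scene s7;python3 -c "
from h import *
log()
a=cv2.imread('pics/s7.png')[180:280,360:480]
cv2.imwrite('pics/s7c.png',cv2.resize(a,(720,600),interpolation=cv2.INTER_CUBIC))"
```

```text
t 9.725 p [0.6452 0.2162 0.0185] rot [-178.6512  -65.3458  100.0949] q [ 26.3  71.2 -41.7  85.7 -28.9  54.1  35.7] F [ 0.8402 -3.3928  4.3557] w 0.04465885998830908
```

View pics/s7c.png

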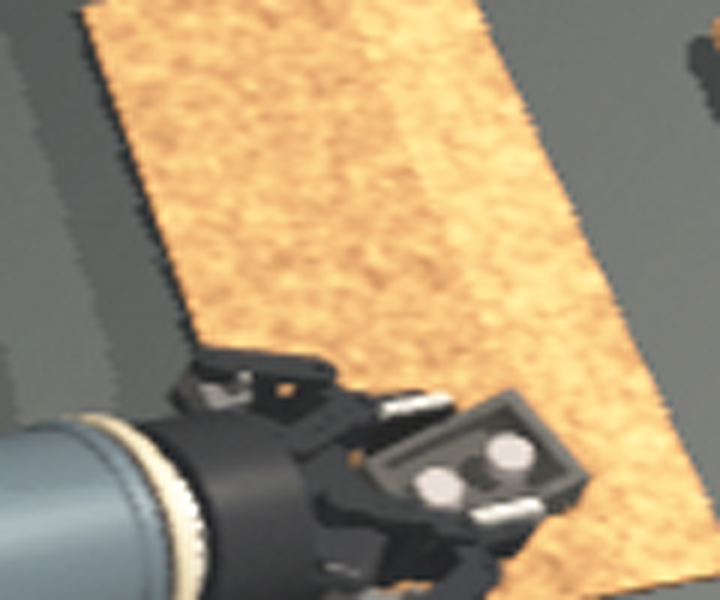

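arm_command([
  [2,0.3,0,0,0,-0.1,3.5],
  [2,0.3,0,0,0,-0.2,3.5],
  [2,0.3,0,0,0,-0.2,3.5],
])

```text
time: 10.1
tcp_pos: [0.645, 0.2168, 0.0174]
tcp_rot: [-178.8, -67.5, 100.3]
force: [0.9, -3.2, 8.5]
grip_width: 0.0446
```

arm_command([
  [0,0,0,0,0,0,4.7],
  [0,0,0,0,0,0,4.9],
  [0,0,0,0,0,0.1,5.4],
  [0,0,0,0,0,0.1,5.6],
])

```text
time: 10.6
tcp_pos: [0.6448, 0.2164, 0.0172]
tcp_rot: [-178.8, -67.3, 100.3]
force: [0.5, 0.4, -0.8]
grip_width: 0.0562
```

```bash
python3 snap.py wrist w8;python3 -c "
from h import *
log()"
```

```text
t 10.65 p [0.6448 0.2164 0.0172] rot [-178.7994  -67.2901  100.2821] q [ 27.   72.6 -42.4  85.1 -29.2  55.   36.6] F [-0.3034 -0.1414 -1.0044] w 0.055879567376372064
```

View pics/w8.png

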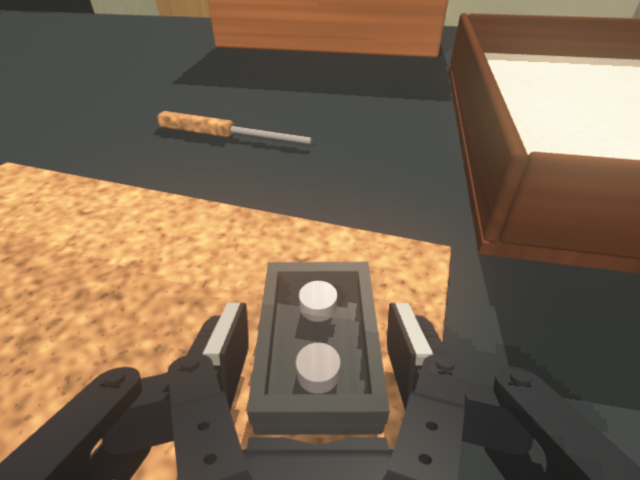

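```bash
cat > t5.py <<'E'
from h import *
import sys
# usage: seat-return
s,p,R=log()
tx,ty,tz=map(float,sys.argv[1:4]);e=list(map(float,sys.argv[4:7]))
v=(Ro.from_euler('xyz',e,degrees=True)*R.inv()).as_rotvec(degrees=True);a=np.linalg.norm(v)
print('unit',v/a,'ang',a,'other',-v/a,360-a,'shift',(np.array([tx,ty,tz])-p)*100)
for n in (1,-1):
    A=a if n==1 else a-360
    for i in range(1,int(abs(A)/10.4)+2): print(i,(v/a*np.sign(A)*min(10.4*i,abs(A))).round(1).tolist(),end='; ')
    print()
E
python3 t5.py .6365 -.287 .093 180 50 -89.4
```

```text
t 10.65 p [0.6448 0.2164 0.0172] rot [-178.7994  -67.2901  100.2821] q [ 27.   72.6 -42.4  85.1 -29.2  55.   36.6] F [-0.3034 -0.1414 -1.0044] w 0.055879567376372064
unit [ 0.0914 -0.85    0.5189] ang 174.7866967454224 other [-0.0914  0.85   -0.5189] 185.2133032545776 shift [ -0.8323 -50.3354   7.5802]
1 [1.0, -8.8, 5.4]; 2 [1.9, -17.7, 10.8]; 3 [2.9, -26.5, 16.2]; 4 [3.8, -35.4, 21.6]; 5 [4.8, -44.2, 27.0]; 6 [5.7, -53.0, 32.4]; 7 [6.7, -61.9, 37.8]; 8 [7.6, -70.7, 43.2]; 9 [8.6, -79.6, 48.6]; 10 [9.5, -88.4, 54.0]; 11 [10.5, -97.2, 59.4]; 12 [11.4, -106.1, 64.8]; 13 [12.4, -114.9, 70.1]; 14 [13.3, -123.8, 75.5]; 15 [14.3, -132.6, 80.9]; 16 [15.2, -141.4, 86.3]; 17 [16.0, -148.6, 90.7]; 
1 [-1.0, 8.8, -5.4]; 2 [-1.9, 17.7, -10.8]; 3 [-2.9, 26.5, -16.2]; 4 [-3.8, 35.4, -21.6]; 5 [-4.8, 44.2, -27.0]; 6 [-5.7, 53.0, -32.4]; 7 [-6.7, 61.9, -37.8]; 8 [-7.6, 70.7, -43.2]; 9 [-8.6, 79.6, -48.6]; 10 [-9.5, 88.4, -54.0]; 11 [-10.5, 97.2, -59.4]; 12 [-11.4, 106.1, -64.8]; 13 [-12.4, 114.9, -70.1]; 14 [-13.3, 123.8, -75.5]; 15 [-14.3, 132.6, -80.9]; 16 [-15.2, 141.4, -86.3]; 17 [-16.2, 150.3, -91.7]; 18 [-16.9, 157.4, -96.1];
```

arm_command([
  [0,0,0,0.3,-1.8,0.9,5.6],
  [0,0,0,0.8,-4.6,2.4,5.6],
  [0,0,0,0.8,-6.5,5.5,5.6],
  [-1,8.8,-5.4,0,-8.5,9.5,7],
  [-1.9,17.7,-10.8,-1,-12,13.5,7.2],
  [-2.9,26.5,-16.2,-2,-16,15,7.2],
  [-3.8,35.4,-21.6,-3,-20,15,7.2],
  [-4.8,44.2,-27,-3,-24,15,7.2],
  [-5.7,53,-32.4,-3,-28,15,7.2],
  [-6.7,61.9,-37.8,-3,-32,15,7.2],
  [-7.6,70.7,-43.2,-3,-36,16,7.2],
  [-8.6,79.6,-48.6,-3,-40,17,7.2],
])

```text
time: 12.15
tcp_pos: [0.6142, -0.1863, 0.1884]
tcp_rot: [-116.5, -2.4, -2.5]
force: [1.0, -1.1, -0.2]
grip_width: 0.0723
```

```bash
python3 t5.py .6365 -.287 .093 180 50 -89.4; python3 snap.py top t9
```

```text
t 12.15 p [ 0.6142 -0.1863  0.1884] rot [-116.528    -2.4359   -2.4911] q [ 43.3  55.4 -12.7  74.8 -41.5  90.2 -42.8] F [ 0.985  -1.1494 -0.1748] w 0.07230622795409901
unit [-0.0905  0.85   -0.519 ] ang 91.18530423018551 other [ 0.0905 -0.85    0.519 ] 268.8146957698145 shift [  2.2285 -10.0725  -9.5401]
1 [-0.9, 8.8, -5.4]; 2 [-1.9, 17.7, -10.8]; 3 [-2.8, 26.5, -16.2]; 4 [-3.8, 35.4, -21.6]; 5 [-4.7, 44.2, -27.0]; 6 [-5.6, 53.0, -32.4]; 7 [-6.6, 61.9, -37.8]; 8 [-7.5, 70.7, -43.2]; 9 [-8.3, 77.5, -47.3]; 
1 [0.9, -8.8, 5.4]; 2 [1.9, -17.7, 10.8]; 3 [2.8, -26.5, 16.2]; 4 [3.8, -35.4, 21.6]; 5 [4.7, -44.2, 27.0]; 6 [5.6, -53.0, 32.4]; 7 [6.6, -61.9, 37.8]; 8 [7.5, -70.7, 43.2]; 9 [8.5, -79.6, 48.6]; 10 [9.4, -88.4, 54.0]; 11 [10.4, -97.2, 59.4]; 12 [11.3, -106.1, 64.8]; 13 [12.2, -114.9, 70.2]; 14 [13.2, -123.8, 75.6]; 15 [14.1, -132.6, 81.0]; 16 [15.1, -141.4, 86.4]; 17 [16.0, -150.3, 91.8]; 18 [16.9, -159.1, 97.2]; 19 [17.9, -168.0, 102.6]; 20 [18.8, -176.8, 108.0]; 21 [19.8, -185.6, 113.4]; 22 [20.7, -194.5, 118.8]; 23 [21.7, -203.3, 124.2]; 24 [22.6, -212.1, 129.5]; 25 [23.5, -221.0, 134.9]; 26 [24.3, -228.5, 139.5];
```

View pics/t9.png

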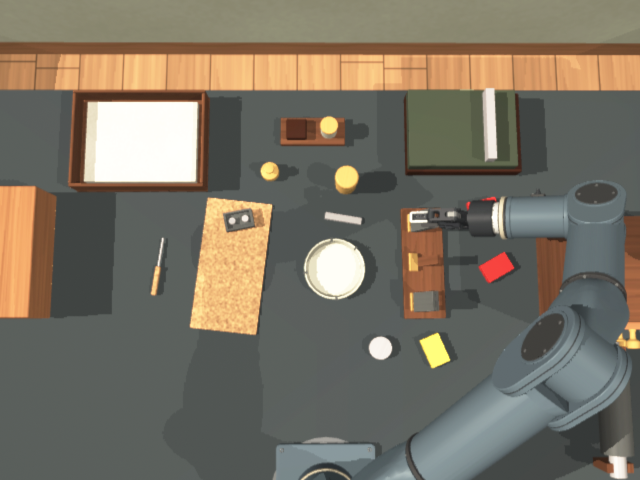

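arm_command([
  [-0.9,8.8,-5.4,0.5,-2,0,7.2],
  [-1.9,17.7,-10.8,1,-5,0,7.2],
  [-2.8,26.5,-16.2,1.5,-8,0,7.2],
  [-3.8,35.4,-21.6,2,-10.5,0,7.2],
  [-4.7,44.2,-27,2.2,-10.5,-1,7.2],
  [-5.6,53,-32.4,2.2,-10.5,-3,7.2],
  [-6.6,61.9,-37.8,2.2,-10.5,-5,7.2],
  [-7.5,70.7,-43.2,2.2,-10.5,-7,7.2],
  [-8.3,77.5,-47.3,2.2,-10.3,-8.5,7.2],
  [-8.3,77.5,-47.3,2.2,-10.1,-9.5,7.2],
  [-8.3,77.5,-47.3,2.2,-10.1,-9.5,7.2],
  [-8.3,77.5,-47.3,2.2,-10.1,-9.5,7.2],
])

```text
time: 13.7
tcp_pos: [0.6367, -0.2854, 0.0931]
tcp_rot: [-179.3, 50.1, -88.6]
force: [-0.5, 0.1, -0.2]
grip_width: 0.0719
```

```bash
python3 snap.py wrist w10; python3 t5.py .6365 -.2331 .0484 180 50 -89.4 | head -2
```

```text
t 13.75 p [ 0.6368 -0.2853  0.0931] rot [-179.3284   50.0534  -88.666 ] q [  32.9   63.4   13.3   60.6  -45.8   97.3 -124.7] F [-0.9667 -0.0238  0.165 ] w 0.07165768793825611
unit [-0.1246  0.8841 -0.4504] ang 0.4869397281702756 other [ 0.1246 -0.8841  0.4504] 359.5130602718297 shift [-0.0321  5.224  -4.4738]
```

View pics/w10.png

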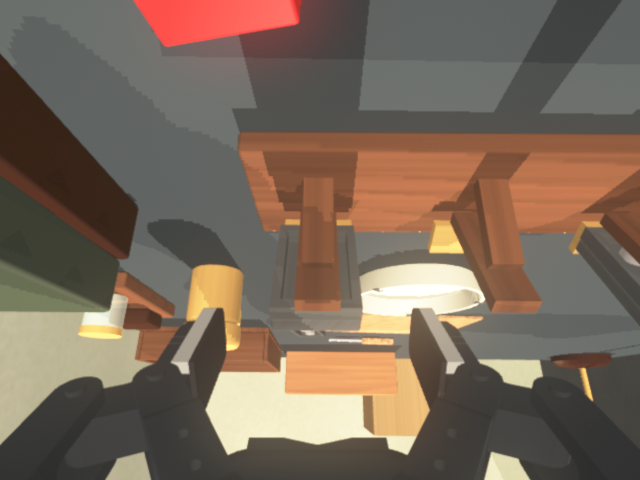

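arm_command([
  [0,0.4,-0.2,0,2.6,-2.2,7.2],
  [0,0.4,-0.2,0,5.2,-4.4,7.2],
  [0,0.4,-0.2,0,5.2,-4.5,7.2],
  [0,0.4,-0.2,0,5.2,-4.5,7.2],
  [0,0.4,-0.2,0,5.2,-4.5,6.2],
], force=70)

```text
time: 14.38
tcp_pos: [0.637, -0.2343, 0.0481]
tcp_rot: [180.0, 50.0, -89.5]
force: [1.0, 0.0, -0.4]
grip_width: 0.0621
```

```bash
python3 t5.py .6365 -.2331 .0484 180 50 -89.4 | head -2
```

```text
t 14.375 p [ 0.637  -0.2343  0.0481] rot [179.9818  49.9836 -89.4596] q [  29.8   63.5   12.6   68.5  -47.1   90.  -122. ] F [ 1.0417  0.0254 -0.3587] w 0.062127513161443666
unit [ 0.3316 -0.231   0.9147] ang 0.04991552779124739 other [-0.3316  0.231  -0.9147] 359.95008447220874 shift [-0.0507  0.1166  0.0315]
```

arm_command([
  [0,0,0,0,0.1,0.1,5],
  [0,0,0,0,0.1,0.1,3.5],
  [0,0,0,0,0.1,0.1,3.5],
  [0,0,0,0,0.1,0.1,3.5],
], force=70)

```text
time: 14.88
tcp_pos: [0.637, -0.2327, 0.0491]
tcp_rot: [180.0, 50.0, -89.5]
force: [-0.2, -4.2, 6.1]
grip_width: 0.0451
```

```bash
python3 snap.py wrist w11; sed -i 's/-57,psi/-67,psi/' t4.py; OPENBLAS_NUM_THREADS=1 python3 t4.py .02 100 | head -30; python3 t5.py .554 .2135 .06 180 -67 100; OPENBLAS_NUM_THREADS=1 python3 t4.py -.07 105 | tail -12
```

```text
[ 0.6 -0.2  0. ]
axis [-0.1  0.8 -0.5] ang 175.05565848288322 tool [-0.   0.8 -0.6]
tot 175.05565848288322
0 [ 0.  0. 10.] [-0.  0. -0.] q [  29.   57.   13.   67.  -47.   96. -127.] 0.0
0.1 [-0.8  4.6  9.7] [-1.4 14.9 -9.1] q [  24.   56.   17.   72.  -48.   95. -143.] 0.0
0.2 [-1.6  9.2  9.4] [ -2.8  29.8 -18.2] q [  19.   55.   21.   76.  -49.   95. -159.] 0.0
0.3 [-2.5 13.8  9.1] [ -4.1  44.6 -27.4] q [   3.   62.   51.   84.  -62.  109. -159.] 32.4
0.4 [-3.3 18.3  8.8] [ -5.5  59.5 -36.5] q [  -3.   67.   61.   99.  -62.  112. -159.] 105.1
0.5 [-4.1 22.9  8.6] [ -6.9  74.4 -45.6] q [  -7.   73.   65.  113.  -62.  112. -159.] 174.9
0.6 [-4.9 27.5  8.3] [ -8.3  89.3 -54.7] q [  -9.   81.   66.  126.  -62.  112. -159.] 242.1
0.7 [-5.7 32.1  8. ] [ -9.7 104.1 -63.9] q [  -7.   84.   75.  138.  -49.  112. -159.] 318.3
0.8 [-6.5 36.7  7.7] [-11. 119. -73.] q [  -5.   90.   84.  141.  -36.  112. -159.] 362.8
0.9 [-7.4 41.3  7.4] [-12.4 133.9 -82.1] q [  -5.  101.   87.  141.  -29.  112. -159.] 395.3
1.0 [-8.2 45.9  7.1] [-13.8 148.8 -91.2] q [  -6.  113.   87.  141.  -22.  112. -159.] 
[... 2622 characters left out ...]
4 [-6.9 18.7  8.8] [  8.7 -63.5  39. ] q [ 36.  51. -11.  98. -49.  73. -48.] 0.0
0.5 [-8.6 23.4  8.6] [ 10.9 -79.4  48.7] q [ 38.  52. -18. 102. -48.  69. -29.] 0.0
0.6 [-10.3  28.1   8.3] [ 13.  -95.3  58.4] q [ 38.  53. -25. 105. -47.  64. -12.] 0.0
0.7 [-12.   32.8   8. ] [  15.2 -111.2   68.2] q [ 38.  55. -31. 108. -46.  60.   4.] 0.0
0.8 [-13.7  37.5   7.7] [  17.4 -127.    77.9] q [ 38.  57. -37. 110. -43.  55.  18.] 0.0
0.9 [-15.4  42.2   7.4] [  19.6 -142.9   87.7] q [ 36.  58. -43. 112. -40.  49.  32.] 0.0
1.0 [-17.2  46.8   7.1] [  21.7 -158.8   97.4] q [ 34.  60. -49. 113. -36.  44.  43.] 0.0
1 [-17.2  46.8  -2.5] [  21.7 -158.8   97.4] q [ 32.  69. -46. 112. -33.  39.  49.] 0.0
```

View pics/w11.png

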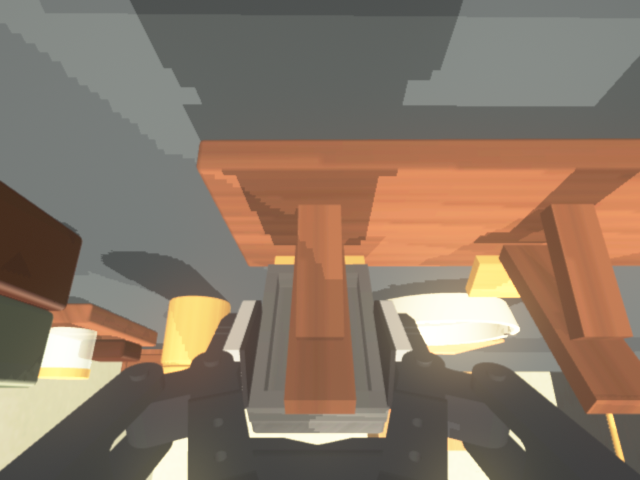

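arm_command([
  [0,0,0,0,0,1,3.5],
  [0,0,0,0,0,4,3.5],
  [0,0,0,0,0,8,3.5],
  [0.8,-8.8,5.4,-1,1,12,3.5],
  [1.6,-17.7,10.8,-2.5,4,13,3.5],
  [2.5,-26.5,16.3,-4,8,13,3.5],
  [3.3,-35.4,21.7,-5.5,12,13,3.5],
  [4.1,-44.2,27.1,-6.5,16,13,3.5],
  [4.9,-53,32.5,-7,20,12,3.5],
  [5.7,-61.9,37.9,-7.5,24,12,3.5],
  [6.6,-70.7,43.4,-8,27,12,3.5],
  [7.4,-79.5,48.8,-8.3,30,12,3.5],
])

```text
time: 16.42
tcp_pos: [0.5541, 0.069, 0.1699]
tcp_rot: [-117.1, -5.1, -1.4]
force: [-0.4, -0.2, -3.1]
grip_width: 0.0448
```

```bash
python3 snap.py wrist w12; python3 t5.py .554 .2135 .05 180 -67 100
```

```text
t 16.475 p [0.5528 0.0731 0.1704] rot [-116.9184   -5.5495   -0.9423] q [ 32.7  45.5 -19.4 108.7 -55.5  62.5 -28.1] F [-1.6912  3.559  -1.7525] w 0.04485303725189863
unit [ 0.0811 -0.8509  0.519 ] ang 90.33853749888524 other [-0.0811  0.8509 -0.519 ] 269.6614625011148 shift [  0.1246  14.0403 -12.0394]
1 [0.8, -8.8, 5.4]; 2 [1.7, -17.7, 10.8]; 3 [2.5, -26.5, 16.2]; 4 [3.4, -35.4, 21.6]; 5 [4.2, -44.2, 27.0]; 6 [5.1, -53.1, 32.4]; 7 [5.9, -61.9, 37.8]; 8 [6.7, -70.8, 43.2]; 9 [7.3, -76.9, 46.9]; 
1 [-0.8, 8.8, -5.4]; 2 [-1.7, 17.7, -10.8]; 3 [-2.5, 26.5, -16.2]; 4 [-3.4, 35.4, -21.6]; 5 [-4.2, 44.2, -27.0]; 6 [-5.1, 53.1, -32.4]; 7 [-5.9, 61.9, -37.8]; 8 [-6.7, 70.8, -43.2]; 9 [-7.6, 79.6, -48.6]; 10 [-8.4, 88.5, -54.0]; 11 [-9.3, 97.3, -59.4]; 12 [-10.1, 106.2, -64.8]; 13 [-11.0, 115.0, -70.2]; 14 [-11.8, 123.9, -75.6]; 15 [-12.7, 132.7, -81.0]; 16 [-13.5, 141.6, -86.4]; 17 [-14.3, 150.4, -91.8]; 18 [-15.2, 159.3, -97.2]; 19 [-16.0, 168.1, -102.6]; 20 [-16.9, 177.0, -108.0]; 21 [-17.7, 185.8, -113.4]; 22 [-18.6, 194.7, -118.8]; 23 [-19.4, 203.5, -124.2]; 24 [-20.2, 212.4, -129.6]; 25 [-21.1, 221.2, -134.9]; 26 [-21.9, 229.5, -140.0];
```

View pics/w12.png

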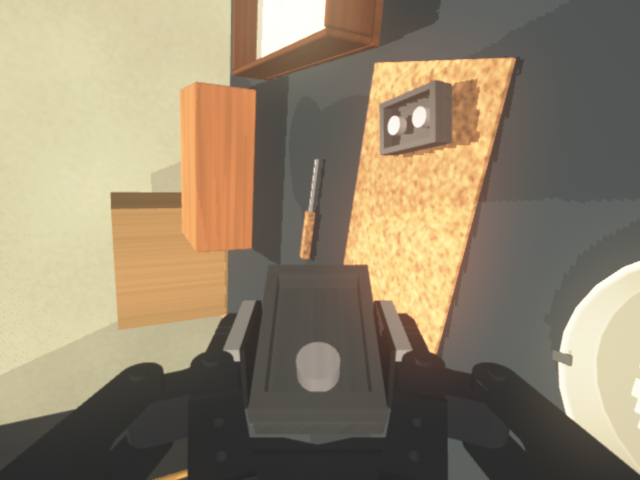

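arm_command([
  [0.8,-8.8,5.4,0,2,0,3.5],
  [1.7,-17.7,10.8,0,4,0,3.5],
  [2.5,-26.5,16.2,0,6,0,3.5],
  [3.4,-35.4,21.6,0,8,0,3.5],
  [4.2,-44.2,27,0,10,-1,3.5],
  [5.1,-53.1,32.4,0,12,-3,3.5],
  [5.9,-61.9,37.8,0,14,-6,3.5],
  [6.7,-70.8,43.2,0,14.5,-9,3.5],
  [7.3,-76.9,46.9,0,14.5,-12,3.5],
  [7.3,-76.9,46.9,0,14.5,-13,3.5],
  [7.3,-76.9,46.9,0,14.5,-13,3.5],
  [7.3,-76.9,46.9,0,14.5,-13,3.5],
])

```text
time: 17.98
tcp_pos: [0.5542, 0.2133, 0.0397]
tcp_rot: [-177.9, -67.2, 97.4]
force: [0.6, 0.5, -2.7]
grip_width: 0.0447
```

```bash
python3 t5.py .554 .2135 .025 180 -67.5 100|head -2
```

```text
t 17.975 p [0.5542 0.2133 0.0397] rot [-177.8772  -67.1657   97.3716] q [ 30.5  66.8 -40.8 102.5 -38.8  46.3  47.2] F [ 0.5885  0.4622 -2.682 ] w 0.04471910893378112
unit [ 0.4094 -0.6839  0.6039] ang 1.1086796353191988 other [-0.4094  0.6839 -0.6039] 358.8913203646808 shift [-0.024   0.0229 -1.4657]
```

arm_command([
  [0.5,-0.8,0.7,0,0,-1.2,3.5],
  [0.5,-0.8,0.7,0,0,-2.1,3.5],
  [0.5,-0.8,0.7,0,0,-2.3,3.5],
  [0.5,-0.8,0.7,0,0,-2.3,3.5],
], force=40)

```text
time: 18.48
tcp_pos: [0.5542, 0.2137, 0.017]
tcp_rot: [179.8, -67.8, 100.2]
force: [0.3, -5.7, 10.3]
grip_width: 0.0444
```

arm_command([
  [0,0,0,0,0,0,4.7],
  [0,0,0,0,0,0,4.9],
  [0,0,0,0,0,0.1,5.4],
  [0,0,0,0,0,0.1,5.6],
], force=20)

```text
time: 18.98
tcp_pos: [0.5538, 0.2134, 0.0163]
tcp_rot: [179.8, -67.6, 100.2]
force: [0.2, 0.3, 0.1]
grip_width: 0.0563
```

```bash
python3 snap.py wrist w13; python3 t5.py .4455 -.287 .093 180 50 -89.4
```

```text
t 19.025 p [0.5538 0.2134 0.0162] rot [179.8286 -67.5563 100.2434] q [ 30.4  69.4 -40.5 101.5 -37.7  45.9  49.1] F [ 0.4661 -0.2413  0.1971] w 0.05627948155304773
unit [ 0.0794 -0.8523  0.517 ] ang 175.03173125939676 other [-0.0794  0.8523 -0.517 ] 184.96826874060324 shift [-10.8313 -50.04     7.6756]
1 [0.8, -8.9, 5.4]; 2 [1.7, -17.7, 10.8]; 3 [2.5, -26.6, 16.1]; 4 [3.3, -35.5, 21.5]; 5 [4.1, -44.3, 26.9]; 6 [5.0, -53.2, 32.3]; 7 [5.8, -62.0, 37.6]; 8 [6.6, -70.9, 43.0]; 9 [7.4, -79.8, 48.4]; 10 [8.3, -88.6, 53.8]; 11 [9.1, -97.5, 59.1]; 12 [9.9, -106.4, 64.5]; 13 [10.7, -115.2, 69.9]; 14 [11.6, -124.1, 75.3]; 15 [12.4, -133.0, 80.7]; 16 [13.2, -141.8, 86.0]; 17 [13.9, -149.2, 90.5]; 
1 [-0.8, 8.9, -5.4]; 2 [-1.7, 17.7, -10.8]; 3 [-2.5, 26.6, -16.1]; 4 [-3.3, 35.5, -21.5]; 5 [-4.1, 44.3, -26.9]; 6 [-5.0, 53.2, -32.3]; 7 [-5.8, 62.0, -37.6]; 8 [-6.6, 70.9, -43.0]; 9 [-7.4, 79.8, -48.4]; 10 [-8.3, 88.6, -53.8]; 11 [-9.1, 97.5, -59.1]; 12 [-9.9, 106.4, -64.5]; 13 [-10.7, 115.2, -69.9]; 14 [-11.6, 124.1, -75.3]; 15 [-12.4, 133.0, -80.7]; 16 [-13.2, 141.8, -86.0]; 17 [-14.0, 150.7, -91.4]; 18 [-14.7, 157.6, -95.6];
```

View pics/w13.png

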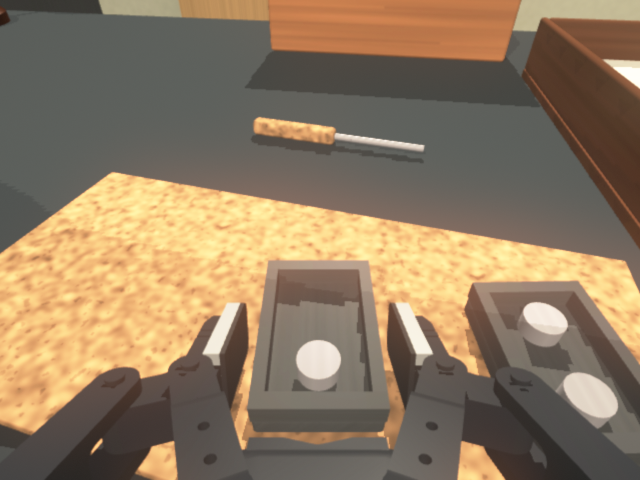

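arm_command([
  [0,0,0,0.3,-1.8,0.9,5.6],
  [0,0,0,0.8,-4.6,2.6,5.6],
  [0,0,0,0.8,-6.5,5.5,5.6],
  [-0.8,8.9,-5.4,0,-8.5,9.5,7],
  [-1.7,17.7,-10.8,-1,-12,13.5,7.2],
  [-2.5,26.6,-16.1,-2,-16,15,7.2],
  [-3.3,35.5,-21.5,-3,-20,16,7.2],
  [-4.1,44.3,-26.9,-4,-24,16,7.2],
  [-5,53.2,-32.3,-5.5,-28,16,7.2],
  [-5.8,62,-37.6,-7,-32,16,7.2],
  [-6.6,70.9,-43,-8.5,-36,17,7.2],
  [-7.4,79.8,-48.4,-9.5,-40,17,7.2],
])

```text
time: 20.52
tcp_pos: [0.4582, -0.1879, 0.187]
tcp_rot: [-117.0, -2.8, -3.3]
force: [0.5, 0.1, -1.1]
grip_width: 0.072
```

```bash
python3 t5.py .4455 -.289 .095 180 50 -89.4|head -3
```

```text
t 20.525 p [ 0.4582 -0.1879  0.187 ] rot [-116.9811   -2.7926   -3.2879] q [ 49.3  47.3  -6.2  95.8 -39.9  86.8 -26.9] F [ 0.5407  0.097  -1.1211] w 0.07198710792404613
unit [-0.079   0.8526 -0.5166] ang 91.00605373998079 other [ 0.079  -0.8526  0.5166] 268.99394626001924 shift [ -1.2699 -10.1064  -9.1983]
1 [-0.8, 8.9, -5.4]; 2 [-1.6, 17.7, -10.7]; 3 [-2.5, 26.6, -16.1]; 4 [-3.3, 35.5, -21.5]; 5 [-4.1, 44.3, -26.9]; 6 [-4.9, 53.2, -32.2]; 7 [-5.8, 62.1, -37.6]; 8 [-6.6, 70.9, -43.0]; 9 [-7.2, 77.6, -47.0];
```

arm_command([
  [-0.8,8.9,-5.4,-0.3,-2,0,7.2],
  [-1.6,17.7,-10.7,-0.6,-5,0,7.2],
  [-2.5,26.6,-16.1,-1,-8,0,7.2],
  [-3.3,35.5,-21.5,-1.3,-10.5,0,7.2],
  [-4.1,44.3,-26.9,-1.3,-10.5,-1,7.2],
  [-4.9,53.2,-32.2,-1.3,-10.5,-3,7.2],
  [-5.8,62.1,-37.6,-1.3,-10.5,-5,7.2],
  [-6.6,70.9,-43,-1.3,-10.5,-7,7.2],
  [-7.2,77.6,-47,-1.3,-10.4,-8.5,7.2],
  [-7.2,77.6,-47,-1.3,-10.3,-9.2,7.2],
  [-7.2,77.6,-47,-1.3,-10.3,-9.2,7.2],
  [-7.2,77.6,-47,-1.3,-10.3,-9.2,7.2],
])

```text
time: 22.02
tcp_pos: [0.4458, -0.2901, 0.0948]
tcp_rot: [-179.4, 50.0, -88.7]
force: [0.7, -0.3, 1.1]
grip_width: 0.0714
```

```bash
python3 snap.py wrist w14; python3 t5.py .4455 -.2345 .049 180 50 -89.4|head -2
```

```text
t 22.075 p [ 0.4458 -0.2901  0.0949] rot [-179.4059   50.0398  -88.77  ] q [  36.1   55.1   22.6   87.3  -42.1   91.5 -102.6] F [0.8515 0.1269 0.8719] w 0.0719752893139814
unit [-0.1088  0.9036 -0.4142] ang 0.4216965402709098 other [ 0.1088 -0.9036  0.4142] 359.5783034597291 shift [-0.0277  5.5614 -4.5898]
```

View pics/w14.png

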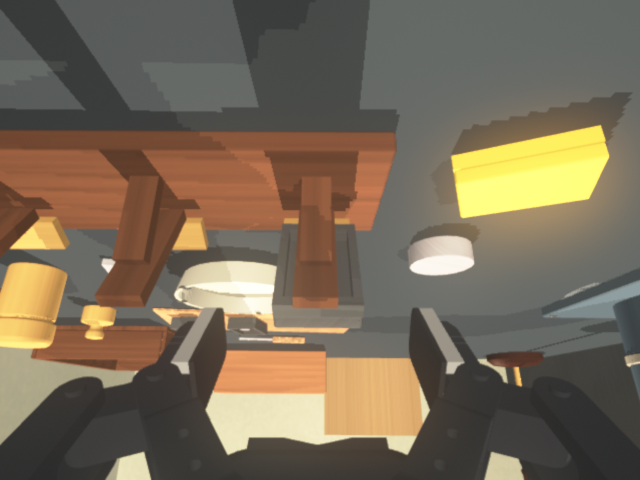

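arm_command([
  [0,0.4,-0.2,0,2.8,-2.3,7.2],
  [0,0.4,-0.2,0,5.5,-4.5,7.2],
  [0,0.4,-0.2,0,5.5,-4.6,7.2],
  [0,0.4,-0.2,0,5.5,-4.6,7.2],
  [0,0.4,-0.2,0,5.5,-4.6,6.2],
], force=70)

```text
time: 22.7
tcp_pos: [0.446, -0.2361, 0.0488]
tcp_rot: [179.9, 50.0, -89.5]
force: [-0.2, -0.2, 1.0]
grip_width: 0.0622
```

```bash
python3 t5.py .4455 -.2348 .049 180 50 -89.4|head -2
```

```text
t 22.7 p [ 0.446  -0.2361  0.0488] rot [179.9173  49.9676 -89.5374] q [  33.    56.3   21.2   95.   -45.    83.7 -100. ] F [-0.1561 -0.16    1.0175] w 0.06224491580008083
unit [ 0.3404 -0.5469  0.7649] ang 0.09673946536213271 other [-0.3404  0.5469 -0.7649] 359.90326053463787 shift [-0.0493  0.1276  0.0165]
```

arm_command([
  [0,0,0,0,0.1,0.1,5],
  [0,0,0,0,0.1,0.1,3.5],
  [0,0,0,0,0.1,0.1,3.5],
  [0,0,0,0,0.1,0.1,3.5],
], force=70)

```text
time: 23.2
tcp_pos: [0.4459, -0.2345, 0.0499]
tcp_rot: [179.9, 50.0, -89.5]
force: [-1.1, -4.1, 6.5]
grip_width: 0.0449
```

```bash
 OPENBLAS_NUM_THREADS=1 python3 t4.py -.07 105 | tail -12; python3 t5.py .4655 .2355 .05 180 -67.5 105
```

```text
0 [ 0.  0. 10.] [ 0. -0.  0.] q [  32.   48.   23.   94.  -43.   91. -106.] 0.0
0.1 [0.2 4.7 9.7] [  2.2 -15.9   9.7] q [ 33.  46.  17. 100. -44.  85. -88.] 0.0
0.2 [0.4 9.4 9.4] [  4.3 -31.8  19.5] q [ 35.  45.  10. 105. -46.  81. -70.] 0.0
0.3 [ 0.6 14.1  9.1] [  6.5 -47.7  29.2] q [ 37.  45.   3. 109. -48.  76. -52.] 0.0
0.4 [ 0.8 18.8  8.8] [  8.7 -63.5  39. ] q [ 38.  46.  -4. 112. -50.  72. -34.] 0.0
0.5 [ 1.  23.5  8.5] [ 10.9 -79.4  48.7] q [ 39.  48. -11. 115. -51.  69. -17.] 0.0
0.6 [ 1.2 28.2  8.2] [ 13.  -95.3  58.5] q [ 38.  50. -18. 116. -51.  65.  -1.] 0.0
0.7 [ 1.4 32.9  7.9] [  15.2 -111.2   68.2] q [ 37.  52. -25. 116. -51.  60.  13.] 0.0
0.8 [ 1.6 37.6  7.6] [  17.4 -127.1   77.9] q [ 35.  54. -31. 115. -49.  56.  27.] 0.0
0.9 [ 1.8 42.3  7.3] [  19.6 -143.    87.7] q [ 33.  56. -37. 114. -47.  52.  39.] 0.0
1.0 [ 2. 47.  7.] [  21.7 -158.8   97.4] q [ 30.  57. -42. 113. -43.  47.  51.] 0.0
1 [ 2.  47.  -2.6] [  21.7 -158.8   97.4] q [ 29.  67. -40. 112. -41.  42.  56.] 0.0
t 23.2 p [ 0.4459 -0.2345  0.0499] rot [179.8799  50.0116 -89.5468] q [  32.9   56.1   21.2 
[... 373 characters left out ...]
; 8 [-9.7, 70.6, -42.9]; 9 [-10.9, 79.5, -48.3]; 10 [-12.1, 88.3, -53.6]; 11 [-13.3, 97.1, -59.0]; 12 [-14.5, 105.9, -64.3]; 13 [-15.7, 114.8, -69.7]; 14 [-16.9, 123.6, -75.1]; 15 [-18.1, 132.4, -80.4]; 16 [-19.3, 141.3, -85.8]; 17 [-20.0, 146.4, -88.9]; 
1 [1.2, -8.8, 5.4]; 2 [2.4, -17.7, 10.7]; 3 [3.6, -26.5, 16.1]; 4 [4.8, -35.3, 21.4]; 5 [6.0, -44.1, 26.8]; 6 [7.3, -53.0, 32.2]; 7 [8.5, -61.8, 37.5]; 8 [9.7, -70.6, 42.9]; 9 [10.9, -79.5, 48.3]; 10 [12.1, -88.3, 53.6]; 11 [13.3, -97.1, 59.0]; 12 [14.5, -105.9, 64.3]; 13 [15.7, -114.8, 69.7]; 14 [16.9, -123.6, 75.1]; 15 [18.1, -132.4, 80.4]; 16 [19.3, -141.3, 85.8]; 17 [20.5, -150.1, 91.2]; 18 [21.8, -158.9, 96.5]; 19 [21.8, -159.2, 96.7];
```

arm_command([
  [0,0,0,0,0,1,3.5],
  [0,0,0,0,0,4,3.5],
  [0,0,0,0,0,8,3.5],
  [1.2,-8.8,5.4,0,1,12,3.5],
  [2.4,-17.7,10.7,0,4,13,3.5],
  [3.6,-26.5,16.1,0,8,13,3.5],
  [4.8,-35.3,21.4,0.5,12,13,3.5],
  [6,-44.1,26.8,1,16,13,3.5],
  [7.3,-53,32.2,1,20,13,3.5],
  [8.5,-61.8,37.5,1.5,24,13,3.5],
  [9.7,-70.6,42.9,2,27,13,3.5],
  [10.9,-79.5,48.3,2,30,13,3.5],
])

```text
time: 24.7
tcp_pos: [0.4661, 0.067, 0.1794]
tcp_rot: [-114.7, -3.8, 0.0]
force: [0.6, 1.0, -3.8]
grip_width: 0.0451
```

```bash
python3 snap.py wrist w15; python3 t5.py .4655 .2355 .04 180 -67.5 105|head -3
```

```text
t 24.75 p [0.4651 0.0707 0.1799] rot [-114.4929   -4.2271    0.4699] q [ 32.5  42.7 -12.4 118.4 -57.3  67.2 -18.5] F [-1.0496  3.8878 -1.7637] w 0.044873630455549506
unit [ 0.1181 -0.8499  0.5136] ang 92.91602282717471 other [-0.1181  0.8499 -0.5136] 267.08397717282526 shift [  0.0447  16.4781 -13.9895]
1 [1.2, -8.8, 5.3]; 2 [2.5, -17.7, 10.7]; 3 [3.7, -26.5, 16.0]; 4 [4.9, -35.4, 21.4]; 5 [6.1, -44.2, 26.7]; 6 [7.4, -53.0, 32.0]; 7 [8.6, -61.9, 37.4]; 8 [9.8, -70.7, 42.7]; 9 [11.0, -79.0, 47.7];
```

View pics/w15.png

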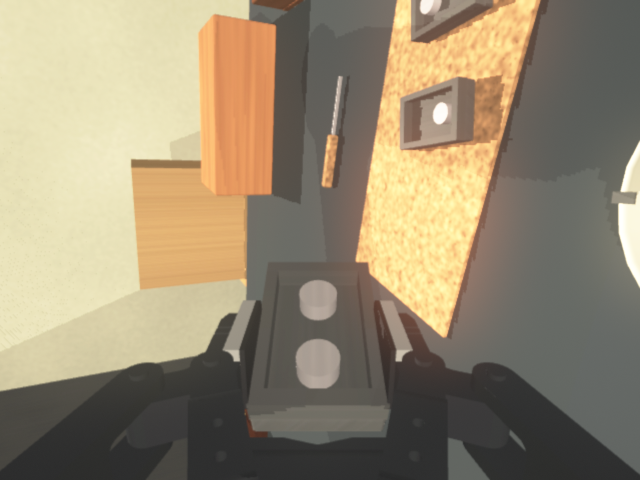

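Sound (two bosses). Continue to its slot.

arm_command([
  [1.2,-8.8,5.3,0,2,0,3.5],
  [2.5,-17.7,10.7,0,4,0,3.5],
  [3.7,-26.5,16,0,6,0,3.5],
  [4.9,-35.4,21.4,0,8,0,3.5],
  [6.1,-44.2,26.7,0,10,-1,3.5],
  [7.4,-53,32,0,13,-4,3.5],
  [8.6,-61.9,37.4,0,16,-7,3.5],
  [9.8,-70.7,42.7,0,16.9,-10,3.5],
  [11,-79,47.7,0,16.9,-13,3.5],
  [11,-79,47.7,0,16.9,-14,3.5],
  [11,-79,47.7,0,16.9,-14,3.5],
  [11,-79,47.7,0,16.9,-14,3.5],
])

```text
time: 26.25
tcp_pos: [0.466, 0.2351, 0.0402]
tcp_rot: [-177.8, -67.8, 102.3]
force: [0.7, -0.9, -2.9]
grip_width: 0.0446
```

```bash
python3 t5.py .4655 .2355 .017 180 -67.5 105|head -2
```

```text
t 26.25 p [0.466  0.2351 0.0402] rot [-177.7915  -67.7748  102.3151] q [ 27.   64.2 -35.8 112.3 -46.7  45.5  59.8] F [ 0.6809 -0.896  -2.8559] w 0.04461857764956795
unit [-0.0628 -0.8065  0.5879] ang 1.0927846541444157 other [ 0.0628  0.8065 -0.5879] 358.9072153458556 shift [-0.0476  0.0361 -2.3199]
```

arm_command([
  [0,-0.9,0.6,0,0,-1.2,3.5],
  [0,-0.9,0.6,0,0,-2.1,3.5],
  [0,-0.9,0.6,0,0,-2.3,3.5],
  [0,-0.9,0.6,0,0,-2.3,3.5],
], force=40)

```text
time: 26.75
tcp_pos: [0.4659, 0.2358, 0.0175]
tcp_rot: [179.7, -67.8, 105.3]
force: [1.9, -4.4, 6.2]
grip_width: 0.0448
```

arm_command([
  [0,0,0,0,0,0,4.7],
  [0,0,0,0,0,0,4.9],
  [0,0,0,0,0,0.1,5.4],
  [0,0,0,0,0,0.1,5.6],
], force=20)

```text
time: 27.25
tcp_pos: [0.4658, 0.2354, 0.0173]
tcp_rot: [179.7, -67.6, 105.3]
force: [-0.5, -0.5, -0.3]
grip_width: 0.0559
```

```bash
python3 snap.py wrist w16; python3 snap.py top t16; python3 t5.py .53 .1 .2 180 0 100|head -3
```

```text
t 27.35 p [0.4659 0.2353 0.0173] rot [179.696  -67.5701 105.3103] q [ 26.7  66.5 -35.5 111.5 -45.8  44.4  61.6] F [ 1.1275 -0.1216  0.7429] w 0.05553797554379252
unit [-0.9744 -0.2147 -0.0664] ang 67.74025532421321 other [0.9744 0.2147 0.0664] 292.2597446757868 shift [  6.414  -13.5342  18.2714]
1 [-10.1, -2.2, -0.7]; 2 [-20.3, -4.5, -1.4]; 3 [-30.4, -6.7, -2.1]; 4 [-40.5, -8.9, -2.8]; 5 [-50.7, -11.2, -3.5]; 6 [-60.8, -13.4, -4.1]; 7 [-66.0, -14.5, -4.5];
```

View pics/w16.png

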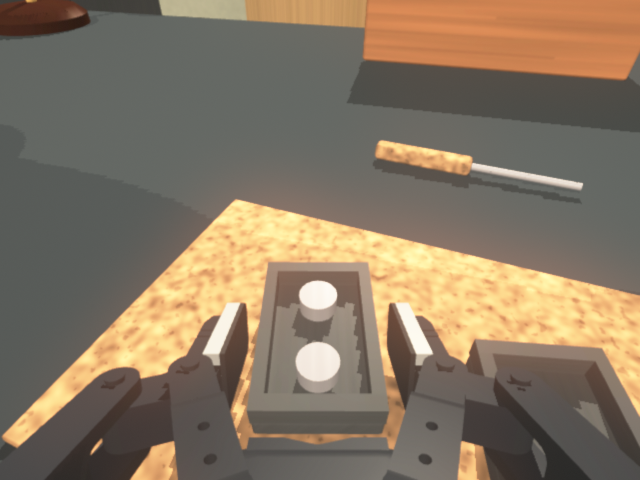

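arm_command([
  [0,0,0,0.4,-1.8,0.9,5.6],
  [0,0,0,1.1,-4.6,2.6,5.6],
  [0,0,0,1.5,-6.5,6,5.6],
  [-10.1,-2.2,-0.7,2,-7,11,6.2],
  [-20.3,-4.5,-1.4,3,-7,16,6.2],
  [-30.4,-6.7,-2.1,5,-7,18,6.2],
  [-40.5,-8.9,-2.8,7,-6,18,6.2],
  [-50.7,-11.2,-3.5,8,-5,18,6.2],
  [-60.8,-13.4,-4.1,8.8,-4,18,6.2],
  [-66,-14.5,-4.5,8.8,-4,18,6.2],
  [-66,-14.5,-4.5,8.8,-4,18,6.2],
])

```text
time: 28.72
tcp_pos: [0.5525, 0.1986, 0.1972]
tcp_rot: [-179.9, -0.1, 100.3]
force: [-0.5, 0.2, -0.5]
grip_width: 0.0619
```

```bash
python3 snap.py wrist w17; python3 snap.py top t17; python3 t5.py .554 .2 .1 180 0 100|head -3; python3 -c "
import cv2
a=cv2.imread('pics/t17.png')[180:350,170:390];cv2.imwrite('pics/t17c.png',cv2.resize(a,None,fx=3.5,fy=3.5,interpolation=cv2.INTER_CUBIC))"
```

```text
t 28.825 p [0.5535 0.1947 0.197 ] rot [-179.9019   -0.0837   99.9693] q [-22.5  27.3  -2.1  98.8   1.   54.1 -15. ] F [ 0.5933 -0.4807  0.2197] w 0.06181272283009476
unit [-0.4935 -0.8386  0.2307] ang 0.1325421775909825 other [ 0.4935  0.8386 -0.2307] 359.867457822409 shift [ 0.0478  0.5329 -9.6973]
1 [-0.1, -0.1, 0.0];
```

View pics/w17.png

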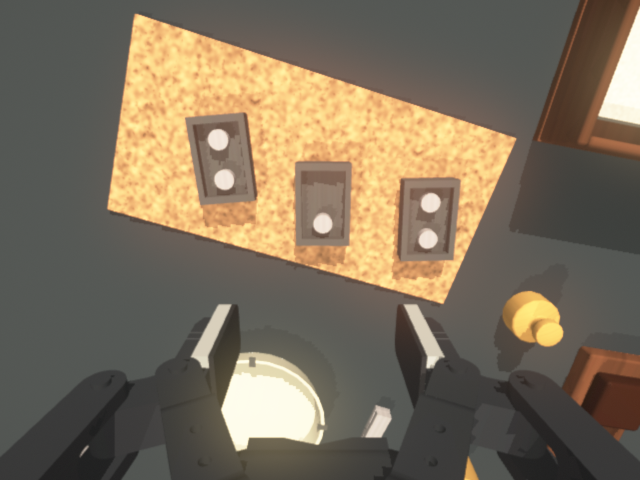

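View pics/t17c.png

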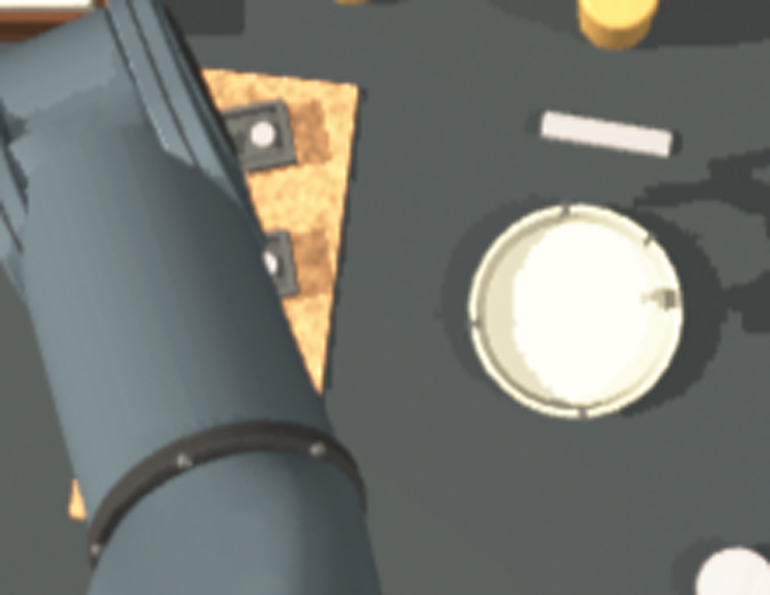

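```bash
python3 - <<'E'
from h import *
import pickle
c=pickle.load(open("pics/w17.pkl","rb"))
P=np.array([atz(c,u,v,.022) for u,v in ((295,162),(351,161),(350,246),(297,247))]);print(P,P.mean(0))
a=P[0]+P[1]-P[2]-P[3];print(np.degrees(np.arctan2(a[1],a[0])),np.linalg.norm(a)/2,np.linalg.norm(P[0]-P[1]),np.linalg.norm(P[2]-P[3]))
E
python3 t5.py .554 .2 .1 180 0 100|head -3
```

```text
[[0.5269 0.2382 0.022 ]
 [0.571  0.247  0.022 ]
 [0.585  0.1765 0.022 ]
 [0.5403 0.1674 0.022 ]] [0.5558 0.2073 0.022 ]
100.92792067184891 0.07199401715202725 0.04497572240866979 0.04557029746034655
t 28.825 p [0.5535 0.1947 0.197 ] rot [-179.9019   -0.0837   99.9693] q [-22.5  27.3  -2.1  98.8   1.   54.1 -15. ] F [ 0.5933 -0.4807  0.2197] w 0.06181272283009476
unit [-0.4935 -0.8386  0.2307] ang 0.1325421775909825 other [ 0.4935  0.8386 -0.2307] 359.867457822409 shift [ 0.0478  0.5329 -9.6973]
1 [-0.1, -0.1, 0.0];
```

arm_command([
  [0,0,0.4,0.1,1,-5,6.2],
  [0,0,0.4,0.1,1.4,-10,6.2],
  [0,0,0.4,0.1,1.4,-14,6.2],
  [0,0,0.4,0.1,1.4,-14,6.2],
  [0,0,0.4,0.1,1.4,-14,6.2],
], force=60)

```text
time: 29.45
tcp_pos: [0.556, 0.208, 0.0585]
tcp_rot: [180.0, -0.1, 100.2]
force: [-0.0, -0.0, 0.1]
grip_width: 0.0619
```

```bash
python3 snap.py wrist w18; python3 t5.py .555 .209 .009 180 0 100.3|head -2
```

```text
t 29.5 p [0.5563 0.2086 0.0591] rot [179.8958  -0.0667 100.2546] q [-23.7  37.4  -2.2 105.7   2.1  36.9 -16.8] F [ 0.179  -0.2074  0.4178] w 0.06205364387097416
unit [-0.6391  0.6876  0.3447] ang 0.13178603782921533 other [ 0.6391 -0.6876 -0.3447] 359.8682139621708 shift [-0.1318  0.0407 -5.007 ]
```

View pics/w18.png

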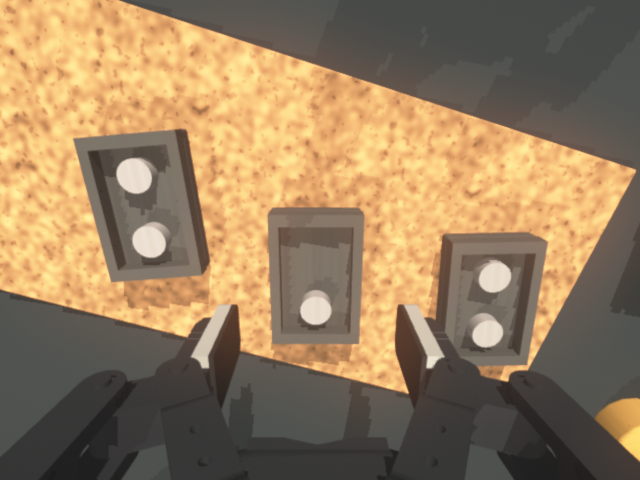

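arm_command([
  [0,0,0,-0.1,0.1,-2.5,6.2],
  [0,0,0,-0.1,0.1,-5,6.2],
  [0,0,0,-0.1,0.1,-5,6.2],
  [0,0,0,-0.1,0.1,-5,5],
  [0,0,0,-0.1,0.1,-5,3.5],
  [0,0,0,-0.1,0.1,-5,3.5],
  [0,0,0,-0.1,0.1,-5,3.5],
], force=60)

```text
time: 30.38
tcp_pos: [0.555, 0.2106, 0.0094]
tcp_rot: [179.9, -0.1, 100.4]
force: [-1.2, -0.2, 6.2]
grip_width: 0.0442
```

```bash
python3 snap.py wrist w19; python3 t5.py .525 -.025 .12 180 0 100.3|head -2
```

```text
t 30.425 p [0.555  0.2107 0.0094] rot [179.8662  -0.0536 100.3572] q [-24.1  41.5  -2.  107.4   2.5  30.9 -17.3] F [-1.3327  0.7446  7.2736] w 0.04420079662639932
unit [-0.495   0.7868 -0.3686] ang 0.1550694712640384 other [ 0.495  -0.7868  0.3686] 359.844930528736 shift [ -3.0019 -23.5653  11.0557]
```

View pics/w19.png

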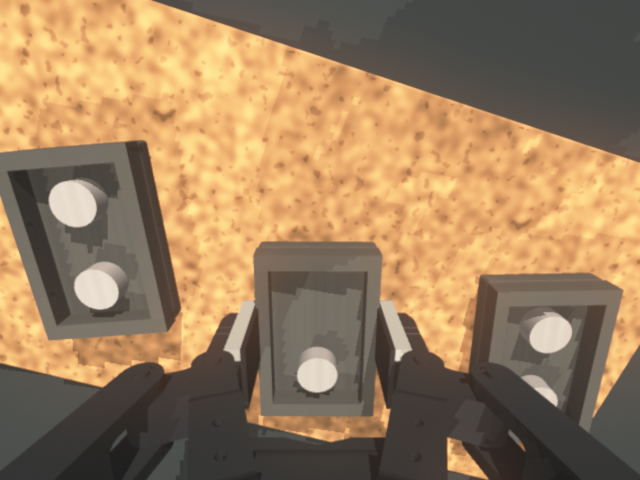

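arm_command([
  [0,0,0,0,0,2,3.5],
  [0,0,0,0,0,6,3.5],
  [0,0,0,0,-2,10,3.5],
  [0,0,0,-0.6,-7,11,3.5],
  [0,0,0,-1.4,-12,11,3.5],
  [0,0,0,-2.2,-17,11,3.5],
  [0,0,0,-3,-22,11,3.5],
  [0,0,0,-3,-23.6,10,3.5],
  [0,0,0,-3,-23.6,6,3.5],
  [0,0,0,-3,-23.6,6,3.5],
  [0,0,0,-3,-23.6,6,3.5],
])

```text
time: 31.8
tcp_pos: [0.5245, -0.0249, 0.0683]
tcp_rot: [180.0, -0.0, 100.4]
force: [-0.1, -0.3, -1.6]
grip_width: 0.0445
```

```bash
python3 snap.py wrist w20; python3 snap.py scene s20; python3 t5.py .525 -.025 .012 180 0 100.3|head -2;python3 -c "
import cv2
a=cv2.imread('pics/s20.png')[180:300,250:410];cv2.imwrite('pics/s20c.png',cv2.resize(a,None,fx=5,fy=5,interpolation=cv2.INTER_CUBIC))"
```

```text
t 31.9 p [ 0.5248 -0.025   0.0686] rot [179.9181  -0.0091 100.4273] q [ -0.2  32.5  -3.2 115.5   3.2  32.1   4.8] F [-0.5673  0.1938 -2.2088] w 0.044190712241048986
unit [-0.1561  0.5205 -0.8395] ang 0.15165627379205912 other [ 0.1561 -0.5205  0.8395] 359.84834372620793 shift [ 0.0219  0.0049 -5.6629]
```

View pics/w20.png

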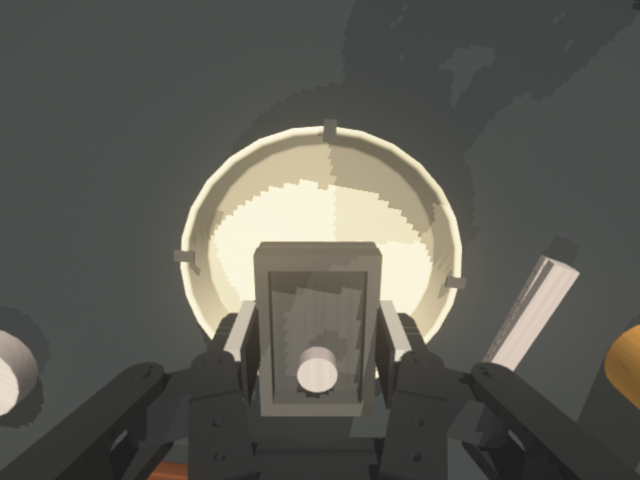

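View pics/s20c.png

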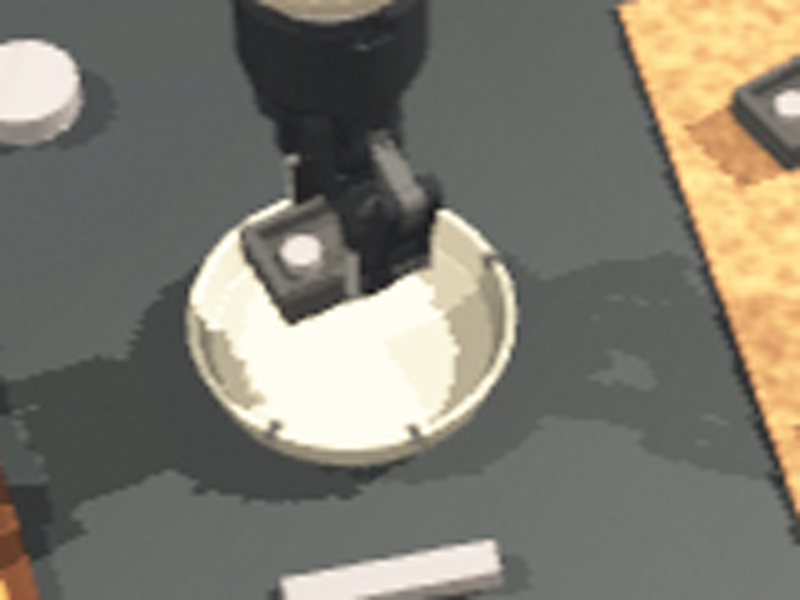

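```bash
python3 - <<'E'
from h import *
import pickle
c=pickle.load(open("pics/w20.pkl","rb"))
P=np.array([atz(c,u,v,.024) for u,v in ((325,126),(181,255),(462,262),(215,185),(430,185))])[:,:2]
A=np.c_[2*P,np.ones(len(P))];x=np.linalg.lstsq(A,(P**2).sum(1),rcond=None)[0];print(x[:2],np.sqrt(x[2]+x[:2]@x[:2]))
E
```

```text
[ 0.5266 -0.024 ] 0.07144520758983136
```

arm_command([
  [0,0,0,0.1,0,-2.5,3.5],
  [0,0,0,0.1,0,-5,3.5],
  [0,0,0,0.1,0,-5.7,3.5],
  [0,0,0,0.1,0,-5.8,3.5],
  [0,0,0,0.1,0,-5.8,3.5],
], force=40)

```text
time: 32.52
tcp_pos: [0.5255, -0.0254, 0.0105]
tcp_rot: [179.9, -0.0, 100.4]
force: [-0.5, -0.3, -1.5]
grip_width: 0.0443
```

arm_command([
  [0,0,0,0,0,-0.1,3.5],
  [0,0,0,0,0,-0.1,3.5],
])

```text
time: 32.78
tcp_pos: [0.5256, -0.0254, 0.0104]
tcp_rot: [179.9, 0.0, 100.4]
force: [-3.5, 0.7, 19.2]
grip_width: 0.0443
```

arm_command([
  [0,0,0,0,0,0.1,4.6],
  [0,0,0,0,0,0.1,4.9],
  [0,0,0,0,0,0.1,5.5],
  [0,0,0,0,0,0.1,5.8],
  [0,0,0,0,0,2,5.8],
  [0,0,0,0,0,6,5.8],
  [0,0,0,0,0,12,6],
  [0,0,0,0,-4,18,6],
  [0,0,0,-2,-9,22,6],
  [0,0,0,-4,-14,25,6],
  [0,0,0,-6,-20,25,6],
  [0,0,0,-6,-26,25,6],
], force=20)

```text
time: 34.28
tcp_pos: [0.4642, -0.2787, 0.2593]
tcp_rot: [180.0, 0.0, 100.4]
force: [1.6, 0.6, 0.6]
grip_width: 0.06
```

arm_command([
  [0,0,0,-1,-8,0,6],
  [0,0,0,-1,-12,0,6],
  [0,0,0,-1,-12,0,6],
])

```text
time: 34.65
tcp_pos: [0.4529, -0.4022, 0.2574]
tcp_rot: [-179.8, 0.1, 100.0]
force: [0.5, 0.5, -0.6]
grip_width: 0.0602
```

```bash
python3 snap.py top t21; python3 snap.py scene s21; python3 - <<'E'
from h import *
log()
c=get_calibration("top");W0=cloud(c,np.load("pics/top0.npy"))
W=cloud(c,np.load("pics/t21.npy"))
a=cv2.imread('pics/t21.png')[150:350,140:450];cv2.imwrite('pics/t21c.png',cv2.resize(a,None,fx=2.5,fy=2.5,interpolation=cv2.INTER_CUBIC))
# dish shoe heights
g=W[255:285,320:350,2];print(np.percentile(g,[5,25,50,75,95]))
E
```

```text
t 34.75 p [ 0.455  -0.3971  0.2575] rot [-179.9351   -0.0861  100.3102] q [35.7 25.7  1.5 91.4 -0.7 63.1 47.7] F [-0.7295  0.5215 -0.3106] w 0.05977926969815793
[0.0012 0.0057 0.0116 0.018  0.0251]
```

View pics/t21c.png

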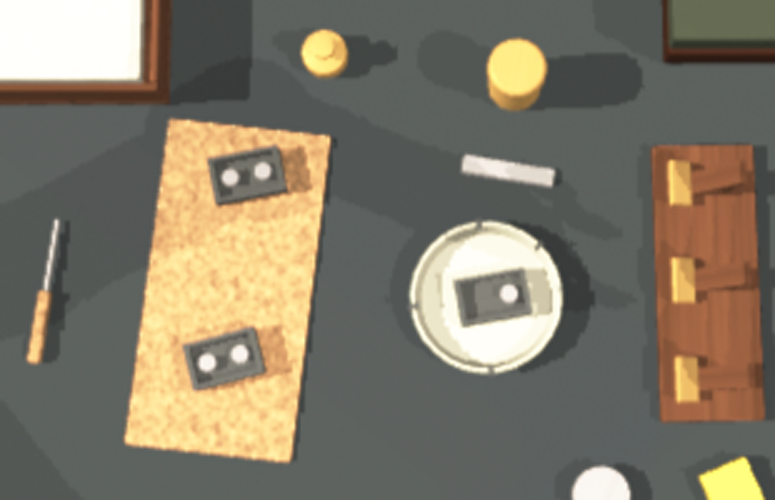

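View pics/s21.png

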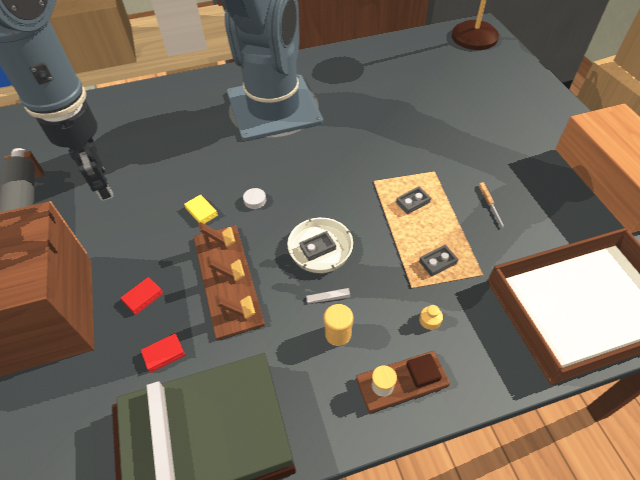

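The overview and crop show the one-boss shoe flat in the dish, both sound shoes underside up on the mat, and everything else where it was. The arm is clear, so I'm handing in.

```bash
python3 -c "
from workcell import r
print(r.job_done()); print(r.get_state()['time'])"
```

```text
the job is handed in; nothing more can be done
None
the job is handed in; nothing more can be done
```

The job is done and handed in at about 35 s of the 72 s allowed. I gripped each of the three shoes by its sides from behind the rack, turned it over and laid it underside up on the cork mat. The shoe from the seat at x ≈ 0.64 m had only one boss. After it had lain on the mat, I gripped it from above and laid it flat, underside up, in the enamel dish.

**Final pictures (top and scene cameras):**
- The two sound shoes lie underside up on the mat, with both bosses visible on each.
- The one-boss shoe lies flat in the dish.
- The canister, wedge, scriber, weight and coloured blocks look unmoved by eye.
- The arm was clear of everything, with the force reading near zero.

**Less clean points:**
- **Angle at release:** Each shoe was a few degrees short of flat when let go on the mat. One edge was already down, so it settled by a few millimetres.
- **Failed first press:** I first tried to press the first shoe flat by letting it pivot in the grip. It did not turn, and the force peaked at about 27 N.
- **Dish contact:** The force briefly read 19 N as the shoe touched the dish floor.
- **Depth check in the dish:** Top-camera heights over the dish spread from about 1 to 25 mm, which is too coarse to show the shoe is flat. I judged flatness from the pictures and the height at which it was released.

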